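Load culture flasks into a purged gassing chamber

TASK

The chamber is being purged: turn its yellow valve lever shut before you lift the lid, then lay every culture flask that is in the cream tray flat on the white shelf inside, side by side with all the caps towards the front (the robot's side). Close the lid fully and only then open the valve to the green half-open mark (45 degrees), keeping the gas off whenever the lid is up. Leave the other things on the bench where they are.

Things in the scene. Friction and masses are not known exactly. Their poses are not given: they have to be found in the camera images.
- chamber: Gassing chamber, fixed to the bench: clear box on a steel base, 176 (x) x 376 (y) x 90 mm high, walls 8 mm, inside 160 x 360 mm, with a white perforated shelf inside whose top is 35 mm above the bench (so 55 mm deep below the rim). Origin: centre of its underside; -x is its front (towards the robot), +y its left side where the valve is, z up.
- lid (a joint): Opening angle (rad) of the chamber's clear hinged lid: 0 shut, 1.75 fully open (stop). The hinge runs along y at the chamber's back (+x) upper edge; the front edge rises and swings back. It is stiff: it stays at any angle and needs about 7 N at the handle to raise. The lid is 176 x 376 x 8 mm; upright, it stands along the chamber's back edge to about 270 mm above the bench.
- lid_handle (a point): Middle of the lid's bar handle: an aluminium bar 11 mm thick and 110 mm long parallel to y, its axis 35 mm above the lid's top face and 146 mm in front of the hinge; clear space all round it below. With the lid at angle a it lies, from the hinge, 0.146 cos a - 0.043 sin a forward (-x of the chamber) and 0.146 sin a + 0.043 cos a up.
- lid_hinge (a point): Point on the lid's hinge line at its middle, on the lid's underside, 90 mm above the bench.
- purge_valve (a joint): Opening angle (rad) of the inlet ball valve's yellow lever: 0 shut (lever points straight out to the chamber's left, +y, over the red mark of the black dial), 1.571 fully open (lever along the pipe, towards the front, -x). Opens anticlockwise seen from above, clockwise shuts; the green mark is at 0.785 (45 degrees, half open). Stays where it is left; about 2 N at the grip turns it.
- valve_stem (a point): Point on the valve's vertical turning axis at the lever's height, 90 mm above the bench.
- valve_grip (a point): Point on the lever's yellow sleeve, 72 mm from the turning axis, at the sleeve's mid-height (90 mm above the bench). The sleeve is 14 wide x 12 mm high, from 30 to 104 mm from the axis, nothing beneath it beyond 50 mm from the axis. The point turns with the lever.
- tray: Cream open tray, fixed to the bench, 340 (x) x 300 (y) x 45 mm high, walls and floor 5 mm, where the flasks start. Origin: centre of its underside.
- flask1: Flat culture flask of tinted clear plastic with its blue screw cap, 102 long x 44 wide x 26 mm thick, about 70 g, lying flat on a broad face (white label up) in the tray. Origin: underside, middle of its 102 mm length. +x points along the flask to the cap, z up. The 60 x 44 x 26 mm body spans x = -51 to +9 mm (its middle, the place to grip across the 44 mm width, is x = -21 mm); then the neck and a 25 mm diameter cap (x = +28 to +51 mm). Absent (None) in some starts.
- flask2: Flat culture flask of tinted clear plastic with its orange screw cap, 102 long x 44 wide x 26 mm thick, about 70 g, lying flat on a broad face (white label up) in the tray. Origin: underside, middle of its 102 mm length. +x points along the flask to the cap, z up. The 60 x 44 x 26 mm body spans x = -51 to +9 mm (its middle, the place to grip across the 44 mm width, is x = -21 mm); then the neck and a 25 mm diameter cap (x = +28 to +51 mm). Absent (None) in some starts.
- flask3: Flat culture flask of tinted clear plastic with its yellow screw cap, 102 long x 44 wide x 26 mm thick, about 70 g, lying flat on a broad face (white label up) in the tray. Origin: underside, middle of its 102 mm length. +x points along the flask to the cap, z up. The 60 x 44 x 26 mm body spans x = -51 to +9 mm (its middle, the place to grip across the 44 mm width, is x = -21 mm); then the neck and a 25 mm diameter cap (x = +28 to +51 mm). Absent (None) in some starts.
- flask4: Flat culture flask of tinted clear plastic with its green screw cap, 102 long x 44 wide x 26 mm thick, about 70 g, lying flat on a broad face (white label up) in the tray. Origin: underside, middle of its 102 mm length. +x points along the flask to the cap, z up. The 60 x 44 x 26 mm body spans x = -51 to +9 mm (its middle, the place to grip across the 44 mm width, is x = -21 mm); then the neck and a 25 mm diameter cap (x = +28 to +51 mm). Absent (None) in some starts.
- flask1_cap (a point): Near the end of flask1's cap, on its axis: 45 mm from the flask's origin along +x, 13 mm above its underside.
- flask2_cap (a point): Near the end of flask2's cap, on its axis: 45 mm from the flask's origin along +x, 13 mm above its underside.
- flask3_cap (a point): Near the end of flask3's cap, on its axis: 45 mm from the flask's origin along +x, 13 mm above its underside.
- flask4_cap (a point): Near the end of flask4's cap, on its axis: 45 mm from the flask's origin along +x, 13 mm above its underside.
- timer1: Red bench timer, 62 x 70 x 18 mm, loose on the bench; not part of the job. Origin: centre of its underside.
- timer2: Red bench timer, 62 x 70 x 18 mm, loose on the bench; not part of the job. Origin: centre of its underside.
- timer3: White bench timer, 62 x 70 x 18 mm, loose on the bench; not part of the job. Origin: centre of its underside.
- dishes1: Stack of three taped 90 mm Petri dishes, 45 mm high, loose on the bench; not part of the job. Origin: centre of its underside.
- dishes2: Stack of two taped 90 mm Petri dishes, 30 mm high, loose on the bench; not part of the job. Origin: centre of its underside.
- tip_box: Blue pipette tip box, 85 x 122 x 75 mm, loose on the bench; not part of the job. Origin: centre of its underside.
- wash_bottle: White bottle with a red cap, 64 mm diameter, 160 mm high, loose on the bench; not part of the job. Origin: centre of its underside.
- marker: Marker pen, 130 mm long, 14 mm thick, loose on the bench; not part of the job. Origin: middle of its length, on its underside.

How it is judged:
By the outcome, as a careful person would: the job done as asked, in the order asked, and still so for the second after the job is handed in, with the robot touching nothing.
Of flask1, flask2, flask3, flask4 only 2 to 4 are there at a start; the rules pass over those that are not, and their reading is None.
At some moment in a run one of flask1, flask2, flask3, flask4 may be knocked a few centimetres aside while the robot is not near it.
It also fails if it takes over 210 s, if anything falls off the work surface, if the arm or the gripper's body presses on something with over 40 N, if the wrist force passes 120 N, or if a joint passes its speed limit or range.

ROBOT

A 6-joint arm with a two-finger parallel gripper is mounted at the origin on the work surface. World frame = base frame: x ahead of the robot, y to its left, z up, the work surface at z = 0. Lengths are in m, angles in rad, forces in N, time in s.
With the tool pointing down it reaches from about 0.35 to 0.85 m from the base axis. Payload 8.1 kg.
Tool frame: the origin (TCP) lies midway between the tips of the shut fingers; the grasp point (between the pads) lies 19 mm behind it; z points along the fingers, y is the line along which they close (so a half turn about z gives the same grasp; the last joint's range is limited). The gripper opens to 93 mm and grips with 3 to 60 N. Pads are 15 mm wide; open, the fingers measure 128 mm over their backs; the gripper's body (75 mm by 188 mm) begins 65 mm behind the grasp point.
Start: joints at [1.256, 0.13, 1.488, -0, 1.523, -0.085], TCP at [0.137, 0.584, 0.192] pointing down, gripper open.
Joint ranges: [-2.96, 2.96], [-0.89, 2.26], [0.02, 2.5], [-1.34, 4.48], [0, 2.73], [-2.66, 2.66]. Speed limits (rad/s): [2.39, 2.39, 2.79, 3.14, 3.14, 3.14].

INTERFACE

Orientations are given as a rotation vector (axis times angle).
In Python, from plant import r gives the robot as it stands.
- The arm moves only by the tool move_arm, never from a script. Its argument "commands" is a list that holds one entry, the list of rows, each a list of 7 numbers: the turn, a rotation vector about the tool's x, y, z in units of 5 degrees (1.0 is 5 degrees), then the shift along the tool's x, y, z in units of 25 mm (1.0 is 25 mm), then the finger opening in mm, from 0 to 93. In form: [[[rx, ry, rz, tx, ty, tz, fingers], ...]]. A call has 1 to 10 rows; each row is the pose to reach, as a shift and turn from the pose commanded when the call began, along the tool's axes at that moment; what a row does not reach only later rows make up. A row lasts 1/12 s, in which the tool goes at most 41.7 mm and 7.16 degrees, less where a joint would pass 70% of its speed; a pose out of reach is approached as far as the arm can. A call with a gripper value outside its range is refused whole. The fingers move at their own pace and stop on an object; "force" is the grip in N (left out, the last holds). Time passes only in rows, so rows that repeat a pose let the fingers close. It gives the time, the measured TCP pose, the force, the opening and the grip force at its end, in the units of the state.
- r.get_obs(): the state, without advancing time (a new reading comes with each control period).
- r.capture(name): name is "side" or "top" or "wrist"; returns (picture, depth): 400x640x3 uint8, red, green, blue; 400x640 float32, m along the optical axis (not along the pixel's ray), 0 where there is no reading.
- r.calibration(name): a dict with "vertical_fov" (degrees; the focal length in pixels is half the picture's height over the tangent of half this angle, whatever the lens; pixels are square), "cx", "cy" (the principal point, pixels), "cam_to_world" (4x4, takes a point from camera to world coordinates); the wrist camera has in their place "T_tool_cam" (4x4, takes a point from camera to tool coordinates, whose origin is the TCP and whose axes are the flange's). Camera axes: x right, y down, z forward; pixel columns grow to the right and rows downward; lengths in m; the calibration is good to about 2 mm. A picture is of the moment at which its call begins: read the wrist's pose just before it. calibration takes no time and is no camera call.
- r.job_done(): hands the job in; it is judged then, once.
Trained networks look in the newest picture that a camera, given by its name, has taken for a name from the list of things; names that differ only in an ending like _2 or _b are one class to them, and where a whole thing is asked for, a point or a joint stands for the part that bears it (a point fixed in the world has none). Each returns a list of dicts, best first, with "confidence" (0 to 1); they miss things now and then, are a little off and sometimes report something else, mostly with a low value. They report only what shows in the picture. A call takes as long as a camera call.
- r.search_frame(camera, target): "bbox" ([left, top, right, bottom] in pixels, round what is visible of it).
- r.place_of(camera, target): "pixel" ([column, row] in pixels: a listed point, or the origin of a listed thing).
The state is a dict: "time": time; "joints": joint angles; "joint_vel": joint speeds; "joint_efforts": joint torques, N m; "position": TCP position; "tool_rot": TCP orientation; "contact_force": force on the tool from outside, world axes, zero at the start; "torque": the same for the moment, N m; "width": finger opening in m; "gripper_force": force on a finger pad.
Only numpy, scipy, OpenCV 4.12 (cv2) and the standard library are available. Lean on these libraries where they do the work, as an engineer would, in place of code of your own. Each camera call takes 0.05 s, during which the arm holds its last target. There are 200 camera calls.

## Working session

There is one attempt and no reset: what is moved stays moved. The work goes in short steps, Python scripts to look and compute and a tool call to move; the robot and the scene stay as the last step left them, time stands still between calls to the robot, and variables do not carry over. Pictures are saved under pics/ and viewed, at most 14 in all, crops included, and the job is handed in when it is done.

Besides the shell and the picture viewer there is one more tool, called after "Request:" as name(argument=value, ...) on one line, values as JSON. move_arm: Moves the arm, as the interface text tells. Its arguments: {"type":"object","properties":{"commands":{"type":"array","items":{"type":"array","items":{"type":"array","items":{"type":"number"}}}},"force":{"type":"number"}},"required":["commands"]}

```bash
ls; mkdir -p pics; cat > h.py <<'E'
import numpy as np,cv2
from scipy.spatial.transform import Rotation as R
from plant import r
def cap(n):
    o=r.get_obs(); im,d=r.capture(n); return o,im,d
def T(n,o):
    c=r.calibration(n)
    if n!='wrist': return c,np.array(c['cam_to_world'])
    M=np.eye(4); M[:3,:3]=R.from_rotvec(o['tool_rot']).as_matrix(); M[:3,3]=o['position']
    return c,M@np.array(c['T_tool_cam'])
def ray(n,o,p):
    c,M=T(n,o); f=200/np.tan(np.radians(c['vertical_fov'])/2)
    return M[:3,3],M[:3,:3]@np.array([(p[0]-c['cx'])/f,(p[1]-c['cy'])/f,1])
def atz(n,o,p,z):
    a,v=ray(n,o,p); return a+v*(z-a[2])/v[2]
def atd(n,o,p,d):
    a,v=ray(n,o,p); z=d[int(p[1]),int(p[0])]; return a+v*z
def rel(target,rotm=None):
    """shift in tool units to world target"""
    o=r.get_obs(); Rm=R.from_rotvec(o['tool_rot']).as_matrix()
    return np.round(Rm.T@(np.array(target)-o['position'])/.025,2)
E
cat > a.py <<'E'
from h import *
np.set_printoptions(precision=3,suppress=True)
for n in ['top','side']:
    o,im,d=cap(n); cv2.imwrite(f'pics/{n}0.png',im[:,:,::-1])
    for t,z in [('lid_hinge',.09),('lid_handle',.133),('chamber',0),('valve_stem',.09),('valve_grip',.09),('tray',0)]+[(f'flask{i}',.005) for i in (1,2,3,4)]+[(f'flask{i}_cap',.018) for i in (1,2,3,4)]:
        for q in r.place_of(n,t)[:2]:
            print(n,t,round(q['confidence'],2),np.round(q['pixel']),atz(n,o,q['pixel'],z),atd(n,o,q['pixel'],d))
o=r.get_obs();print(o['time'],o['position'],R.from_rotvec(o['tool_rot']).as_matrix(),o['joints'])
E
python3 a.py
```

```text
pics
top lid_hinge 0.71 [290. 166.] [0.661 0.113 0.09 ] [ 0.676  0.12  -0.   ]
top lid_handle 0.55 [284. 222.] [0.515 0.121 0.133] [0.515 0.121 0.137]
top chamber 0.58 [288. 204.] [0.568 0.125 0.   ] [0.561 0.116 0.1  ]
top valve_stem 0.93 [196. 198.] [0.573 0.354 0.09 ] [0.573 0.353 0.092]
top valve_grip 0.78 [185. 225.] [0.503 0.379 0.09 ] [0.503 0.377 0.095]
top valve_grip 0.44 [285. 220.] [0.521 0.122 0.09 ] [0.521 0.122 0.095]
top tray 0.97 [441. 237.] [ 0.483 -0.303  0.   ] [ 0.483 -0.302  0.001]
top flask1 0.92 [462. 213.] [ 0.55  -0.359  0.005] [ 0.549 -0.351  0.029]
top flask1 0.74 [417. 209.] [ 0.56  -0.235  0.005] [ 0.559 -0.23   0.027]
top flask2 0.92 [462. 213.] [ 0.55  -0.359  0.005] [ 0.549 -0.351  0.029]
top flask2 0.74 [417. 209.] [ 0.56  -0.235  0.005] [ 0.559 -0.23   0.027]
top flask3 0.92 [462. 213.] [ 0.55  -0.359  0.005] [ 0.549 -0.351  0.029]
top flask3 0.74 [417. 209.] [ 0.56  -0.235  0.005] [ 0.559 -0.23   0.027]
top flask4 0.92 [462. 213.] [ 0.55  -0.359  0.005] [ 0.549 -0.351  0.029]
top flask4 0.74 [417. 209.] [ 0.56  -0.235  0.005] [ 0.559 -0.23   0.027]

[... 1168 characters left out ...]
[ 0.405 -0.334  0.006]
side flask4 0.64 [355. 153.] [ 0.551 -0.358  0.005] [ 0.547 -0.331  0.027]
side flask1_cap 0.74 [336. 168.] [ 0.602 -0.237  0.018] [ 0.601 -0.23   0.024]
side flask1_cap 0.55 [388. 281.] [0.359 0.186 0.018] [0.359 0.185 0.017]
side flask2_cap 0.71 [337. 169.] [ 0.597 -0.237  0.018] [ 0.596 -0.233  0.022]
side flask3_cap 0.47 [363. 146.] [ 0.529 -0.392  0.018] [ 0.529 -0.384  0.024]
side flask4_cap 0.78 [384. 151.] [ 0.446 -0.384  0.018] [ 0.446 -0.376  0.024]
side flask4_cap 0.64 [320. 253.] [0.563 0.139 0.018] [0.549 0.195 0.098]
1.5 [0.137 0.584 0.192] [[-0.974  0.228 -0.   ]
 [ 0.228  0.974 -0.   ]
 [ 0.    -0.    -1.   ]] [ 1.256  0.13   1.488 -0.     1.523 -0.085]
```

```bash
python3 -c "
import cv2
a=cv2.imread('pics/top0.png');cv2.imwrite('pics/top0c.png',cv2.resize(a[120:320,140:540],(800,400),interpolation=3))"
```

```text
(no output)
```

View pics/top0c.png

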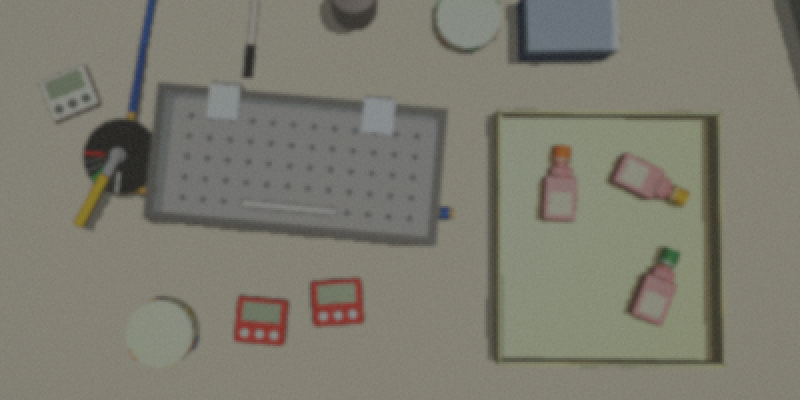

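View pics/side0.png

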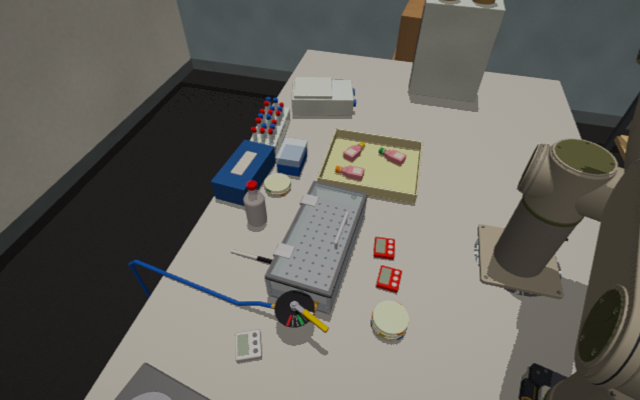

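The view shows three flasks: orange, yellow and green. The valve lever is roughly 70° open, and the chamber is yawed about -5°. First I'll move above the lever for a closer look.

```bash
cat >> h.py <<'E'
np.set_printoptions(precision=3,suppress=True)
def down(phi):
    p=np.radians(phi); return np.array([[-np.sin(p),np.cos(p),0],[np.cos(p),np.sin(p),0],[0,0,-1]]).T
def plan(wps,start=None):
    """wps: x,y,z,phi(deg); prints rows relative to the current (or given start) pose"""
    o=r.get_obs()
    P,M=(np.array(o['position']),R.from_rotvec(o['tool_rot']).as_matrix()) if start is None else (np.array(start[:3]),down(start[3]))
    for w in wps:
        rv=R.from_matrix(M.T@down(w[3])).as_rotvec()
        t=M.T@(np.array(w[:3])-P)
        n=max(np.linalg.norm(t)/.0417,np.degrees(np.linalg.norm(rv))/7.16)
        print(np.round(np.r_[np.degrees(rv)/5,t/.025],2).tolist(),'rows~%.1f'%n)
E
python3 -c "
from h import *
plan([(.50,.37,.25,65)])"
```

```text
[-0.0, 0.0, 2.37, -16.1, -5.03, -2.32] rows~10.2
```

Request:
move_arm(commands=[[[0,0,2.37,-16.1,-5.03,-2.32,40],[0,0,2.37,-16.1,-5.03,-2.32,40],[0,0,2.37,-16.1,-5.03,-2.32,40],[0,0,2.37,-16.1,-5.03,-2.32,40],[0,0,2.37,-16.1,-5.03,-2.32,40],[0,0,2.37,-16.1,-5.03,-2.32,40],[0,0,2.37,-16.1,-5.03,-2.32,40],[0,0,2.37,-16.1,-5.03,-2.32,40],[0,0,2.37,-16.1,-5.03,-2.32,40],[0,0,2.37,-16.1,-5.03,-2.32,40]]])

```text
time: 2.33
position: [0.4938, 0.3733, 0.2492]
tool_rot: [0.68, 3.067, 0.001]
contact_force: [0.7, 0.9, -0.4]
width: 0.0399
gripper_force: 0.0
```

Request:
move_arm(commands=[[[0,0,0,0,0,0,40],[0,0,0,0,0,0,40],[0,0,0,0,0,0,40]]])

```text
time: 2.58
position: [0.4922, 0.3745, 0.2484]
tool_rot: [-0.682, -3.066, 0.0]
contact_force: [-0.6, -0.1, -0.0]
width: 0.0401
gripper_force: 0.0
```

```bash
cat > w.py <<'E'
from h import *
import sys
o,im,d=cap('wrist'); cv2.imwrite('pics/'+sys.argv[1]+'.png',im[:,:,::-1])
print(o['time'],o['position'],R.from_rotvec(o['tool_rot']).as_matrix()[:,1],o['contact_force'],o['width'])
for a in sys.argv[2:]:
    t,z=a.split(':')
    for q in r.place_of('wrist',t)[:3]: print(t,round(q['confidence'],2),np.round(q['pixel']),atz('wrist',o,q['pixel'],float(z)),atd('wrist',o,q['pixel'],d))
E
python3 w.py w1 valve_stem:.09 valve_grip:.09
```

```text
2.5833 [0.492 0.375 0.248] [ 0.424  0.906 -0.   ] [-0.554 -0.086 -0.036] 0.04009575905502932
valve_stem 0.74 [341. 256.] [0.579 0.357 0.09 ] [0.577 0.357 0.093]
valve_grip 0.67 [338. 194.] [0.51  0.384 0.09 ] [0.509 0.384 0.096]
valve_grip 0.51 [188. 286.] [0.537 0.178 0.09 ] [0.446 0.361 0.369]
```

View pics/w1.png

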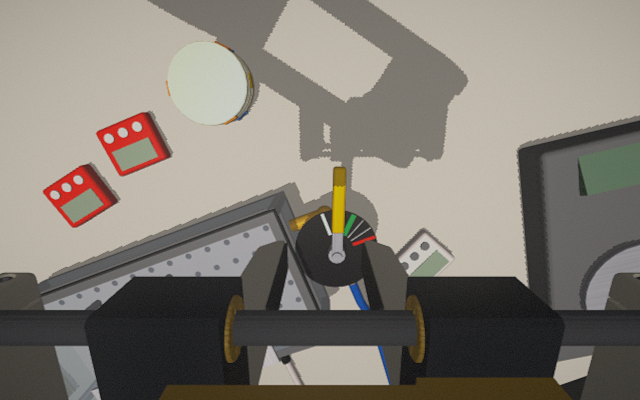

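```bash
cat > v.py <<'E'
from h import *
S=np.array([.576,.355])
def g(th,z=.071,rad=.072):
    t=np.radians(th); return (*(S+rad*np.array([np.cos(t),np.sin(t)])),z,th-90)
if __name__=='__main__':
    plan([g(157,.15),g(157)]); print('arc')
    plan([g(t) for t in (150,143,136,129,122,115,108,101,94,88)],g(157)); print('end'); plan([g(84.5)],g(88))
E
python3 v.py
```

```text
[-0.0, -0.01, -0.38, -0.55, 0.59, 3.94] rows~2.4
[-0.0, -0.01, -0.38, -0.55, 0.59, 7.1] rows~4.3
arc
[0.0, 0.0, 1.4, -0.02, 0.35, 0.0] rows~1.0
[0.0, 0.0, 2.8, -0.09, 0.7, 0.0] rows~2.0
[0.0, 0.0, 4.2, -0.19, 1.03, 0.0] rows~2.9
[0.0, 0.0, 5.6, -0.34, 1.35, 0.0] rows~3.9
[0.0, 0.0, 7.0, -0.52, 1.65, 0.0] rows~4.9
[0.0, 0.0, 8.4, -0.74, 1.93, 0.0] rows~5.9
[0.0, 0.0, 9.8, -0.99, 2.17, 0.0] rows~6.8
[0.0, 0.0, 11.2, -1.27, 2.39, 0.0] rows~7.8
[0.0, 0.0, 12.6, -1.57, 2.57, 0.0] rows~8.8
[0.0, 0.0, 13.8, -1.85, 2.69, 0.0] rows~9.6
end
[0.0, 0.0, 0.7, -0.01, 0.18, 0.0] rows~0.5
```

Request:
move_arm(commands=[[[0,0,-0.38,-0.55,0.59,3.94,45],[0,0,-0.38,-0.55,0.59,3.94,45],[0,0,-0.38,-0.55,0.59,3.94,45],[0,0,-0.38,-0.55,0.59,5.5,45],[0,0,-0.38,-0.55,0.59,7.1,45],[0,0,-0.38,-0.55,0.59,7.1,45],[0,0,-0.38,-0.55,0.59,7.1,45],[0,0,-0.38,-0.55,0.59,7.1,10],[0,0,-0.38,-0.55,0.59,7.1,10],[0,0,-0.38,-0.55,0.59,7.1,10]]], force=15)

```text
time: 3.57
position: [0.5128, 0.3837, 0.075]
tool_rot: [0.628, 3.074, 0.006]
contact_force: [-0.2, 0.3, 0.5]
width: 0.0299
gripper_force: 0.0
```

Request:
move_arm(commands=[[[0,0,0,0,0,0,10],[0,0,0,0,0,0,10],[0,0,0,0,0,0,10]]])

```text
time: 3.82
position: [0.5114, 0.3824, 0.0722]
tool_rot: [0.629, 3.077, 0.001]
contact_force: [0.3, 0.1, -0.4]
width: 0.0116
gripper_force: 0.0
```

```bash
python3 w.py w2 valve_stem:.09 valve_grip:.09; python3 -c "
from h import *
o=r.get_obs();print(o['width'],o['gripper_force'])"
```

```text
3.8167 [0.511 0.382 0.072] [0.393 0.92  0.001] [ 0.346  0.062 -0.358] 0.01155587646992174
valve_stem 0.62 [319. 352.] [0.574 0.353 0.09 ] [0.572 0.354 0.094]
valve_grip 0.71 [325. 250.] [0.512 0.384 0.09 ] [0.509 0.385 0.096]
0.01002888463395315 0.0
```

View pics/w2.png

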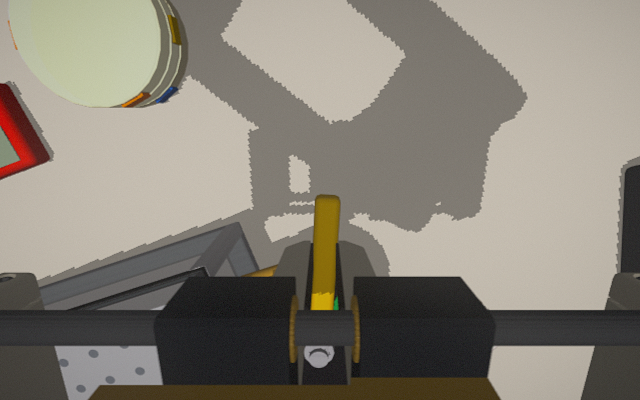

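Request:
move_arm(commands=[[[0,0,0,0,0,0,0],[0,0,0,0,0,0,0],[0,0,0,0,0,0,0],[0,0,0,0,0,0,0]]], force=15)

```text
time: 4.3
position: [0.5109, 0.3821, 0.0711]
tool_rot: [-0.63, -3.078, 0.0]
contact_force: [-0.1, 0.4, 0.2]
width: 0.0005
gripper_force: 0.0
```

```bash
python3 w.py w3 valve_stem:.09 valve_grip:.09; python3 - <<'E'
from h import *
o,im,d=cap('wrist')
for p in [(325,200),(325,240),(325,270),(300,250),(300,265),(345,250),(345,265),(360,265)]: print(p,im[p[1],p[0]],atd('wrist',o,p,d))
cv2.imwrite('pics/w3c.png',cv2.resize(im[150:350,200:450,::-1],None,fx=3,fy=3))
print(R.from_rotvec(o['tool_rot']).as_matrix())
print(r.calibration('wrist'))
E
```

```text
4.3 [0.511 0.382 0.071] [ 0.393  0.92  -0.   ] [-0.105  0.411  0.166] 0.0005298139221117739
valve_stem 0.75 [321. 353.] [0.574 0.354 0.09 ] [0.492 0.39  0.196]
valve_grip 0.92 [324. 248.] [0.51  0.384 0.09 ] [0.504 0.386 0.104]
(325, 200) [120  96  13] [0.483 0.396 0.095]
(325, 240) [140 110  10] [0.503 0.387 0.095]
(325, 270) [73 60 23] [0.508 0.385 0.122]
(300, 250) [87 83 77] [0.498 0.376 0.11 ]
(300, 265) [85 82 74] [0.498 0.377 0.128]
(345, 250) [84 82 75] [0.507 0.396 0.11 ]
(345, 265) [85 82 73] [0.506 0.395 0.127]
(360, 265) [126 120 114] [ 0.573  0.391 -0.   ]
[[-0.92   0.393 -0.   ]
 [ 0.393  0.92  -0.   ]
 [ 0.    -0.    -1.   ]]
{'vertical_fov': 61.92646879655018, 'cx': 324.1193749299225, 'cy': 204.2684848929851, 'T_tool_cam': array([[-0.   , -0.961, -0.277,  0.077],
       [ 1.   , -0.   ,  0.   ,  0.001],
       [-0.   , -0.277,  0.961, -0.193],
       [ 0.   ,  0.   ,  0.   ,  1.   ]])}
```

View pics/w3c.png

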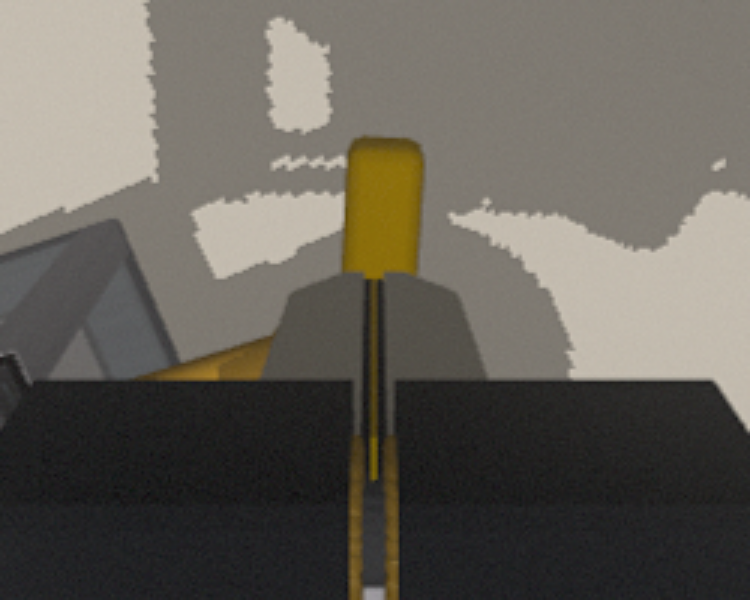

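```bash
python3 - <<'E'
from h import *
o,im,d=cap('wrist'); M=R.from_rotvec(o['tool_rot']).as_matrix()
for c in (306,315,335,342):
  for y in range(234,256,3):
    q=atd('wrist',o,(c,y),d); print(c,y,im[y,c],M.T@(q-o['position'])*1000)
E
```

```text
306 234 [126 121 111] [-25.025 -14.306  71.779]
306 237 [127 123 113] [-27.863 -14.364  72.071]
306 240 [125 122 112] [-30.259 -14.358  71.231]
306 243 [114 109 102] [-33.054 -14.407  71.348]
306 246 [86 80 76] [ 10.095  -8.193 -35.619]
306 249 [84 80 72] [  9.178  -8.12  -37.29 ]
306 252 [84 81 73] [  9.441  -7.897 -41.519]
306 255 [89 85 75] [  8.969  -7.776 -43.981]
315 234 [114  92  19] [ 12.011  -3.912 -23.762]
315 237 [117  94  15] [ 10.38   -3.917 -24.032]
315 240 [104  88  48] [  8.683  -3.928 -24.147]
315 243 [86 79 74] [  9.184  -3.784 -29.529]
315 246 [85 83 75] [  9.397  -3.666 -34.   ]
315 249 [84 81 72] [  9.069  -3.59  -37.045]
315 252 [85 79 74] [  9.775  -3.449 -42.265]
315 255 [86 81 74] [  9.791  -3.358 -45.767]
335 234 [134 109  10] [ 11.881   6.916 -23.439]
335 237 [135 106  10] [ 10.282   6.919 -23.796]
335 240 [128 102  37] [  8.32    6.953 -23.27 ]
335 243 [82 81 72] [  9.04    6.759 -29.195]
335 246 [84 81 73] [  9.839   6.567 -35.038]
335 249 [88 83 75] [  9.463   6.477 -37.952]
335 252 [86 82 77] [  9.22    6.382 -41.042]
335 255 [85 80 73] [  9.814   6.225 -45.826]
342 234 [129 123 116] [-24.372  16.088  70.063]
342 237 [126 120 112] [-27.862  16.241  72.036]
342 240 [125 121 111] [-30.105  16.211  70.822]
342 243 [119 113 105] [-33.304  16.314  71.915]
342 246 [86 81 74] [  9.808  10.142 -34.969]
342 249 [84 80 72] [  9.276  10.016 -37.531]
342 252 [84 80 72] [  8.994   9.864 -40.545]
342 255 [84 83 75] [  9.478   9.621 -45.102]
```

The wrist depth puts the real fingertips about 25 mm behind the reported TCP, just above the lever. I'll open, go 25 mm lower and grip again.

Request:
move_arm(commands=[[[0,0,0,0,0,0,45],[0,0,0,0,0,0,45],[0,0,0,0,0,0,45],[0,0,0,0,0,0,45],[0,0,0,0,0,0,45],[0,0,0,0,0,0.3,45],[0,0,0,0,0,0.6,45],[0,0,0,0,0,1,45],[0,0,0,0,0,1,45],[0,0,0,0,0,1,45]]])

```text
time: 5.38
position: [0.5098, 0.3815, 0.0444]
tool_rot: [-0.629, -3.076, 0.003]
contact_force: [-0.9, 0.5, -0.1]
width: 0.0453
gripper_force: 0.0
```

Request:
move_arm(commands=[[[0,0,0,0,0,0,0],[0,0,0,0,0,0,0],[0,0,0,0,0,0,0],[0,0,0,0,0,0,0],[0,0,0,0,0,0,0],[0,0,0,0,0,0,0],[0,0,0,0,0,0,0]]], force=15)

```text
time: 5.97
position: [0.5111, 0.3823, 0.0465]
tool_rot: [0.63, 3.078, 0.001]
contact_force: [0.1, 0.3, 2.4]
width: 0.0142
gripper_force: 14.9
```

Gripped at 14.2 mm. Next I'll turn the lever shut.

Request:
move_arm(commands=[[[0,0,1.4,-0.02,0.35,0,0],[0,0,2.8,-0.09,0.7,0,0],[0,0,4.2,-0.19,1.03,0,0],[0,0,5.6,-0.34,1.35,0,0],[0,0,7.0,-0.52,1.65,0,0],[0,0,8.4,-0.74,1.93,0,0],[0,0,9.8,-0.99,2.17,0,0],[0,0,11.2,-1.27,2.39,0,0],[0,0,12.6,-1.57,2.57,0,0],[0,0,13.8,-1.85,2.69,0,0]]])

```text
time: 6.8
position: [0.5806, 0.4235, 0.0464]
tool_rot: [2.268, 2.17, -0.005]
contact_force: [-3.5, -12.7, 7.5]
width: 0.014
gripper_force: 14.9
```

Request:
move_arm(commands=[[[0,0,0.7,-0.01,0.18,0,0],[0,0,0.7,-0.01,0.18,0,0],[0,0,0.7,-0.01,0.18,0,0],[0,0,0.7,-0.01,0.18,0,0]]])

```text
time: 7.13
position: [0.582, 0.4233, 0.0461]
tool_rot: [-2.327, -2.11, 0.011]
contact_force: [-13.1, -9.7, 11.5]
width: 0.014
gripper_force: 15.0
```

```bash
python3 w.py w4 valve_stem:.09 valve_grip:.09
```

```text
7.1333 [0.582 0.423 0.046] [ 0.995 -0.098 -0.005] [-13.061  -9.705  11.494] 0.013952697997788371
valve_stem 0.79 [331. 387.] [0.579 0.354 0.09 ] [0.586 0.447 0.183]
valve_grip 0.78 [323. 272.] [0.582 0.424 0.09 ] [0.582 0.427 0.096]
```

View pics/w4.png

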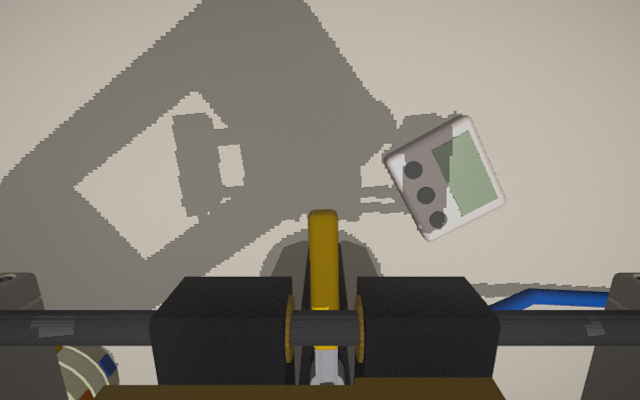

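```bash
cat >l.py <<'E'
from h import *
H=np.array([.659,.110]); F=np.array([-.9962,.0872])
def lid(a,dz=-.040,phi=-5):
    f=.146*np.cos(a)-.043*np.sin(a); u=.146*np.sin(a)+.043*np.cos(a)
    return (*(H+f*F),.09+u+dz,phi)
E
python3 - <<'E'
from l import *
o=r.get_obs(); p=o['position']
plan([(*p[:2],.15,-5),(*lid(0)[:2],.19,-5)])
E
```

```text
[-0.06, 0.05, -0.12, -0.02, -0.02, -4.16] rows~2.5
[-0.06, 0.05, -0.12, -12.26, -1.58, -5.69] rows~8.2
```

Request:
move_arm(commands=[[[0,0,0,0,0,0,40],[0,0,0,0,0,0,40],[0,0,0,0,0,0,40],[0,0,0,0,0,0,40],[-0.06,0.05,-0.12,0,0,-2,40],[-0.06,0.05,-0.12,0,0,-4.2,40],[-0.06,0.05,-0.12,0,0,-5.6,40],[-0.06,0.05,-0.12,0,0,-5.6,40]]])

```text
time: 7.95
position: [0.587, 0.4272, 0.1949]
tool_rot: [2.314, 2.12, 0.026]
contact_force: [0.3, -0.4, 1.9]
width: 0.0398
gripper_force: 0.0
```

Request:
move_arm(commands=[[[0,0,0,-12.26,-1.58,0,40],[0,0,0,-12.26,-1.58,0,40],[0,0,0,-12.26,-1.58,0,40],[0,0,0,-12.26,-1.58,0,40],[0,0,0,-12.26,-1.58,0,40],[0,0,0,-12.26,-1.58,0,40],[0,0,0,-12.26,-1.58,0,40],[0,0,0,-12.26,-1.58,0,40],[0,0,0,-12.26,-1.58,0,40],[0,0,0,-12.26,-1.58,0,40]]])

```text
time: 8.78
position: [0.5186, 0.123, 0.1851]
tool_rot: [2.318, 2.119, 0.012]
contact_force: [-0.0, 1.2, 0.3]
width: 0.0403
gripper_force: 0.0
```

```bash
python3 w.py w5 lid_handle:.133 lid_hinge:.09 valve_grip:.09 valve_stem:.09; python3 -c "
from l import *
plan([lid(0)])
plan([lid(a) for a in np.arange(.13,1.31,.13)],lid(0));print()
plan([lid(a) for a in (1.43,1.56,1.68)],lid(1.3))"
```

```text
8.7833 [0.519 0.123 0.185] [ 0.996 -0.09   0.006] [-0.014  1.167  0.256] 0.04025398654351311
lid_handle 0.66 [316. 216.] [0.513 0.122 0.133] [0.513 0.124 0.139]
lid_hinge 0.73 [478. 194.] [0.656 0.115 0.09 ] [0.653 0.118 0.098]
[0.06, -0.05, 0.02, -0.12, -0.2, 3.66] rows~2.2
[0.0, 0.0, 0.0, -0.0, 0.27, -0.74] rows~0.5
[0.0, 0.0, 0.0, -0.0, 0.64, -1.44] rows~0.9
[0.0, 0.0, 0.0, -0.0, 1.09, -2.09] rows~1.4
[0.0, 0.0, 0.0, -0.0, 1.63, -2.67] rows~1.9
[0.0, 0.0, 0.0, -0.0, 2.23, -3.18] rows~2.3
[0.0, 0.0, 0.0, -0.0, 2.9, -3.61] rows~2.8
[0.0, 0.0, 0.0, -0.0, 3.61, -3.95] rows~3.2
[0.0, 0.0, 0.0, -0.0, 4.37, -4.19] rows~3.6
[0.0, 0.0, 0.0, -0.0, 5.15, -4.33] rows~4.0
[0.0, 0.0, 0.0, -0.0, 5.94, -4.37] rows~4.4

[0.0, 0.0, 0.0, -0.0, 0.79, 0.06] rows~0.5
[0.0, 0.0, 0.0, -0.0, 1.56, 0.23] rows~0.9
[0.0, 0.0, 0.0, -0.0, 2.25, 0.47] rows~1.4
```

View pics/w5.png

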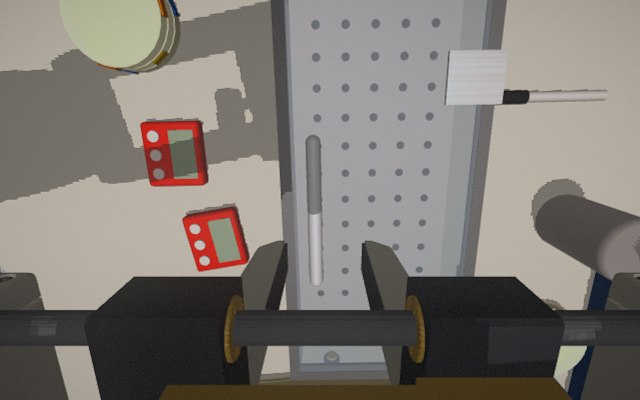

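The lever is shut, and the bar handle runs x≈313, rows 140–285, straight between the fingers. I'll descend and grip it.

Request:
move_arm(commands=[[[0,0,0,-0.1,-0.2,1,40],[0,0,0,-0.1,-0.2,2,40],[0,0,0,-0.1,-0.2,3,40],[0,0,0,-0.1,-0.2,3.66,40],[0,0,0,-0.1,-0.2,3.66,40],[0,0,0,-0.1,-0.2,3.66,0],[0,0,0,-0.1,-0.2,3.66,0],[0,0,0,-0.1,-0.2,3.66,0],[0,0,0,-0.1,-0.2,3.66,0],[0,0,0,-0.1,-0.2,3.66,0]]], force=40)

```text
time: 9.87
position: [0.5121, 0.1224, 0.0944]
tool_rot: [-2.315, -2.121, -0.008]
contact_force: [-25.3, 1.3, 19.8]
width: 0.0119
gripper_force: 12.2
```

Request:
move_arm(commands=[[[0,0,0,0,0,0,0],[0,0,0,0,0,0,0],[0,0,0,0,0,0,0]]])

```text
time: 10.12
position: [0.5114, 0.1225, 0.0944]
tool_rot: [-2.314, -2.121, -0.006]
contact_force: [-15.9, 0.6, 14.4]
width: 0.0099
gripper_force: 40.0
```

Request:
move_arm(commands=[[[0,0,0,0,0.27,-0.74,0],[0,0,0,0,0.64,-1.44,0],[0,0,0,0,1.09,-2.09,0],[0,0,0,0,1.63,-2.67,0]]])

```text
time: 10.45
position: [0.5484, 0.1196, 0.1604]
tool_rot: [-2.309, -2.118, 0.001]
contact_force: [-23.2, 4.4, 11.6]
width: 0.0098
gripper_force: 40.0
```

Request:
move_arm(commands=[[[0,0,0,0,0.6,-0.51,0],[0,0,0,0,1.27,-0.94,0],[0,0,0,0,1.98,-1.28,0],[0,0,0,0,2.74,-1.52,0],[0,0,0,0,3.52,-1.66,0],[0,0,0,0,4.31,-1.7,0]]])

```text
time: 10.95
position: [0.6615, 0.1094, 0.2066]
tool_rot: [2.315, 2.122, 0.014]
contact_force: [-6.4, 3.3, 8.0]
width: 0.0097
gripper_force: 40.0
```

```bash
python3 - <<'E'
from h import *
o,im,d=cap('side'); cv2.imwrite('pics/s1.png',im[100:350,150:470,::-1].repeat(2,0).repeat(2,1))
E
```

```text
(no output)
```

View pics/s1.png

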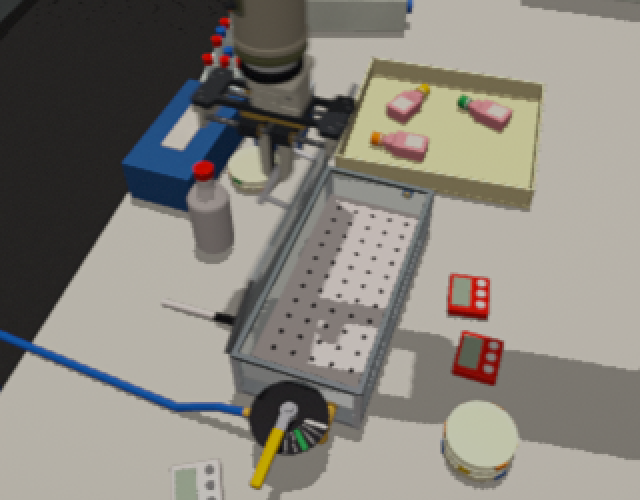

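The lid is near upright and the valve lever is over the red mark. I'll finish opening and release.

Request:
move_arm(commands=[[[0,0,0,0,0.79,0.06,0],[0,0,0,0,1.56,0.23,0],[0,0,0,0,2.0,0.4,0],[0,0,0,0,2.0,0.4,0],[0,0,0,0,2.0,0.4,26],[0,0,0,0,2.0,0.4,26],[0,0,0,0,2.0,0.4,26],[0,0,0,0,2.0,-1.5,26],[0,0,0,0,2.0,-3.5,26],[0,0,0,0,2.0,-3.5,26]]])

```text
time: 11.83
position: [0.7111, 0.1038, 0.2983]
tool_rot: [2.312, 2.118, 0.019]
contact_force: [0.4, -0.3, 2.2]
width: 0.0258
gripper_force: 0.0
```

```bash
cat > f.py <<'E'
from h import *
def flasks(n='top'):
    o,im,d=cap(n); res={}
    c,M=T(n,o); f=200/np.tan(np.radians(c['vertical_fov'])/2)
    v,u=np.mgrid[0:400,0:640]
    P=np.stack([(u-c['cx'])/f,(v-c['cy'])/f,np.ones(u.shape)],-1)*d[...,None]
    W=P@M[:3,:3].T+M[:3,3]
    hsv=cv2.cvtColor(im,cv2.COLOR_RGB2HSV); h,s,V=[hsv[...,k].astype(int) for k in range(3)]
    inb=(d>0)&(W[...,2]<.05)&(W[...,2]>.012)&(abs(W[...,0]-.483)<.16)&(abs(W[...,1]+.30)<.14)
    nn,lab,st,cen=cv2.connectedComponentsWithStats(inb.astype(np.uint8))
    for k in range(1,nn):
        if st[k,4]<60: continue
        m=lab==k; pts=W[m][:,:2]; mu=pts.mean(0)
        cm=m&(s>110)&(((h>5)&(h<95)))
        cp=W[cm][:,:2].mean(0) if cm.sum()>3 else mu*np.nan
        (rc,sz,an)=cv2.minAreaRect((pts*1000).astype(np.float32))
        print('blob',st[k,4],'mu',mu,'cap',cp,'hue',np.median(h[cm]) if cm.any() else None,'psi %.1f'%np.degrees(np.arctan2(*(cp-mu)[::-1])),'rect',np.array(rc)/1000,np.array(sz),an)
    for i in (2,3,4,1):
        for z,t in ((.005,f'flask{i}'),(.018,f'flask{i}_cap')):
            for q in r.place_of(n,t)[:3]: print(t,round(q['confidence'],2),np.round(q['pixel']),atz(n,o,q['pixel'],z)[:2])
    return im
if __name__=='__main__': flasks()
E
python3 f.py
```

```text
blob 527 mu [ 0.546 -0.236] cap [ 0.595 -0.239] hue 13.0 psi -2.8 rect [ 0.553 -0.238] [ 44.457 101.089] 86.98599243164062
blob 544 mu [ 0.558 -0.354] cap [ 0.536 -0.399] hue 23.0 psi -116.0 rect [ 0.555 -0.362] [102.087  45.338] 64.07981872558594
blob 561 mu [ 0.412 -0.366] cap [ 0.457 -0.386] hue 62.0 psi -24.6 rect [ 0.418 -0.37 ] [ 45.635 101.473] 69.2423095703125
flask2 0.97 [415. 213.] [ 0.548 -0.23 ]
flask2 0.93 [470. 260.] [ 0.421 -0.378]
flask2 0.55 [462. 210.] [ 0.559 -0.357]
flask2_cap 0.92 [420. 197.] [ 0.591 -0.241]
flask3 0.97 [415. 213.] [ 0.548 -0.23 ]
flask3 0.93 [470. 260.] [ 0.421 -0.378]
flask3 0.55 [462. 210.] [ 0.559 -0.357]
flask3_cap 0.75 [480. 218.] [ 0.536 -0.404]
flask4 0.97 [415. 213.] [ 0.548 -0.23 ]
flask4 0.93 [470. 260.] [ 0.421 -0.378]
flask4 0.55 [462. 210.] [ 0.559 -0.357]
flask4_cap 0.69 [475. 247.] [ 0.457 -0.39 ]
flask4_cap 0.67 [284. 198.] [0.582 0.134]
flask1 0.97 [415. 213.] [ 0.548 -0.23 ]
flask1 0.93 [470. 260.] [ 0.421 -0.378]
flask1 0.55 [462. 210.] [ 0.559 -0.357]
```

```bash
python3 -c "
from h import *
plan([(.564,-.343,.28,-26)])
plan([(.564,-.343,-.013,-26)],(.564,-.343,.28,-26))"
```

```text
[0.02, -0.05, 4.2, -18.31, -4.23, 0.27] rows~11.3
[0.0, 0.0, 0.0, 0.0, 0.0, 11.72] rows~7.0
```

Request:
move_arm(commands=[[[0,0,0,-2,-0.4,0,65],[0,0,4.2,-18.31,-4.23,0.27,65],[0,0,4.2,-18.31,-4.23,0.27,65],[0,0,4.2,-18.31,-4.23,0.27,65],[0,0,4.2,-18.31,-4.23,0.27,65],[0,0,4.2,-18.31,-4.23,0.27,65],[0,0,4.2,-18.31,-4.23,0.27,65],[0,0,4.2,-18.31,-4.23,0.27,65],[0,0,4.2,-18.31,-4.23,0.27,65],[0,0,4.2,-18.31,-4.23,0.27,65]]])

```text
time: 13.12
position: [0.5801, -0.2939, 0.2819]
tool_rot: [-2.663, -1.664, -0.01]
contact_force: [1.0, 0.1, 0.9]
width: 0.0653
gripper_force: 0.0
```

```bash
python3 -c "
from h import *
o=r.get_obs();print(o['position'])
plan([(.564,-.343,.10,-26),(.564,-.343,-.013,-26)])"; python3 w.py w6 flask3:.005 flask3_cap:.018
```

```text
[ 0.58  -0.294  0.282]
[0.02, -0.07, -0.0, -2.09, 0.27, 7.26] rows~4.5
[0.02, -0.07, -0.0, -2.12, 0.26, 11.78] rows~7.2
13.1167 [ 0.58  -0.294  0.282] [ 0.899 -0.439  0.002] [0.995 0.114 0.924] 0.06534753777234895
flask3 0.82 [288. 140.] [ 0.551 -0.238  0.005] [ 0.555 -0.237  0.032]
flask3 0.78 [331. 214.] [ 0.559 -0.361  0.005] [ 0.562 -0.354  0.031]
flask3_cap 0.7 [332. 245.] [ 0.541 -0.401  0.018] [ 0.543 -0.396  0.031]
```

Request:
move_arm(commands=[[[0,0,0,-2.1,0.27,2,65],[0,0,0,-2.1,0.27,4,65],[0,0,0,-2.1,0.27,6,65],[0,0,0,-2.1,0.27,7.5,65],[0,0,0,-2.1,0.27,9,65],[0,0,0,-2.1,0.27,10.5,65],[0,0,0,-2.1,0.27,11.4,65],[0,0,0,-2.1,0.27,11.75,65],[0,0,0,-2.1,0.27,11.75,65],[0,0,0,-2.1,0.27,11.75,30]]], force=15)

```text
time: 14.1
position: [0.5658, -0.3396, -0.0123]
tool_rot: [-2.661, -1.664, -0.009]
contact_force: [-0.3, 0.7, 0.6]
width: 0.0617
gripper_force: 0.0
```

Request:
move_arm(commands=[[[0,0,0,0,0,0,30],[0,0,0,0,0,0,30],[0,0,0,0,0,0,30],[0,0,0,0,0,0,30],[0,0,0,0,0,0,30]]])

```text
time: 14.52
position: [0.5678, -0.3422, -0.0085]
tool_rot: [2.662, 1.663, 0.014]
contact_force: [1.0, 1.6, 6.9]
width: 0.0434
gripper_force: 15.0
```

```bash
cat > p.py <<'E'
from h import *
import sys
C=np.array([.5695,.1187]); X=np.array([.9962,-.0872]); Y=np.array([.0872,.9962])
def slot(y,x=.013): return C+x*X+y*Y
def go(y,phis,zl=.16):
    o=r.get_obs(); p=o['position']; s=slot(y); print('slot',s)
    m=(.46,-.20,zl,phis)
    plan([(*p[:2],zl-.02,np.degrees(np.arctan2(*R.from_rotvec(o['tool_rot']).as_matrix()[[1,0],1]))),m]); print('from mid:')
    plan([(*s,zl,phis)],m)
if __name__=='__main__': go(float(sys.argv[1]),float(sys.argv[2]))
E
python3 p.py .085 -95
```

```text
slot [0.59  0.202]
[0.08, -0.07, 0.0, 0.03, 0.04, -5.94] rows~3.6
[0.03, -0.11, 13.8, 3.26, -6.32, -6.77] rows~9.6
from mid:
[0.0, 0.0, 0.0, 3.77, -16.48, 0.0] rows~10.1
```

Request:
move_arm(commands=[[[0,0,0,0,0,-1.5,30],[0,0,0,0,0,-3.5,30],[0,0,0,0,0,-5.5,30],[0,0,0,0,0,-6.7,30],[0,0,13.8,3.26,-6.32,-6.77,30],[0,0,13.8,3.26,-6.32,-6.77,30],[0,0,13.8,3.26,-6.32,-6.77,30],[0,0,13.8,3.26,-6.32,-6.77,30],[0,0,13.8,3.26,-6.32,-6.77,30],[0,0,13.8,3.26,-6.32,-6.77,30]]])

```text
time: 15.35
position: [0.4574, -0.197, 0.1587]
tool_rot: [-3.088, -0.565, -0.011]
contact_force: [-0.6, -0.3, -0.5]
width: 0.0438
gripper_force: 15.0
```

Request:
move_arm(commands=[[[0,0,5.5,0,0,0,30],[0,0,5.5,0,0,0,30],[0,0,5.5,0,0,0,30],[0,0,5.5,0,0,0,30],[0,0,5.5,0,0,0,30]]])

```text
time: 15.77
position: [0.4592, -0.1997, 0.1589]
tool_rot: [-3.133, 0.186, -0.011]
contact_force: [-0.2, 0.1, -1.6]
width: 0.0438
gripper_force: 15.0
```

```bash
python3 p.py .085 -95; python3 -c "
from h import *
o=r.get_obs(); print(o['position'],R.from_rotvec(o['tool_rot']).as_matrix()[:,1],o['width'])
plan([(.59,.202,.16,-95)])"
```

```text
slot [0.59  0.202]
[-0.04, -0.07, -0.0, -0.0, 0.0, 0.75] rows~0.5
[-0.04, -0.08, -0.36, 0.04, 0.01, -0.05] rows~0.3
from mid:
[0.0, 0.0, 0.0, 3.77, -16.48, 0.0] rows~10.1
[ 0.459 -0.2    0.159] [-0.118 -0.993 -0.004] 0.04384930439070655
[-0.04, -0.08, -0.36, 3.3, -16.57, 0.04] rows~10.1
```

Request:
move_arm(commands=[[[0,0,-0.36,1,-1.67,0,30],[0,0,-0.36,3.3,-16.57,0,30],[0,0,-0.36,3.3,-16.57,0,30],[0,0,-0.36,3.3,-16.57,0,30],[0,0,-0.36,3.3,-16.57,0,30],[0,0,-0.36,3.3,-16.57,0,30],[0,0,-0.36,3.3,-16.57,0,30],[0,0,-0.36,3.3,-16.57,0,30],[0,0,-0.36,3.3,-16.57,0,30],[0,0,-0.36,3.3,-16.57,0,30]]])

```text
time: 16.6
position: [0.5858, 0.1969, 0.1609]
tool_rot: [-3.135, 0.122, -0.01]
contact_force: [0.6, -1.1, -0.4]
width: 0.0439
gripper_force: 15.0
```

Request:
move_arm(commands=[[[0,0,0,0,0,0,30],[0,0,0,0,0,0,30]]])

```text
time: 16.77
position: [0.5854, 0.197, 0.1601]
tool_rot: [-3.135, 0.117, -0.008]
contact_force: [0.5, -0.2, -0.7]
width: 0.0436
gripper_force: 15.0
```

```bash
python3 w.py w7 flask3_cap:.16;  python3 -c "
from h import *
plan([(.59,.202,.16,-95),(.59,.202,.023,-95)])"
```

```text
16.7667 [0.585 0.197 0.16 ] [-0.075 -0.997 -0.004] [ 0.542 -0.15  -0.712] 0.0436427040840327
flask3_cap 0.8 [324. 359.] [0.496 0.205 0.16 ] [0.529 0.202 0.199]
[-0.04, -0.06, 0.09, 0.16, -0.32, 0.01] rows~0.2
[-0.04, -0.06, 0.09, 0.13, -0.3, 5.49] rows~3.3
```

View pics/w7.png

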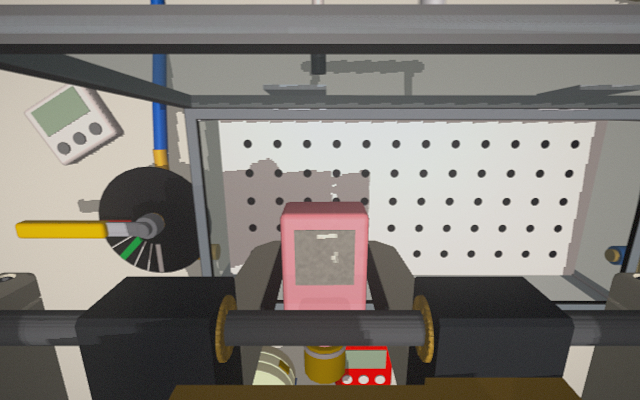

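The yellow cap faces the robot and the lever is on the red mark. I'll place this flask slightly further forward so the gripper stays clear of the lid.

Request:
move_arm(commands=[[[0,0,0.09,-0.28,-0.22,1,30],[0,0,0.09,-0.28,-0.22,2,30],[0,0,0.09,-0.28,-0.22,3,30],[0,0,0.09,-0.28,-0.22,4,30],[0,0,0.09,-0.28,-0.22,4.7,30],[0,0,0.09,-0.28,-0.22,5.2,30],[0,0,0.09,-0.28,-0.22,5.4,30],[0,0,0.09,-0.28,-0.22,5.4,30]]])

```text
time: 17.53
position: [0.5791, 0.2, 0.0243]
tool_rot: [-3.135, 0.142, -0.006]
contact_force: [0.3, -0.3, -0.5]
width: 0.0438
gripper_force: 15.0
```

Request:
move_arm(commands=[[[0,0,0,0,0,0.1,30],[0,0,0,0,0,0.1,30],[0,0,0,0,0,0.1,30]]])

```text
time: 17.78
position: [0.5808, 0.2014, 0.0242]
tool_rot: [-3.134, 0.14, -0.012]
contact_force: [-0.0, -0.1, -0.7]
width: 0.0437
gripper_force: 15.0
```

Request:
move_arm(commands=[[[0,0,0,0,0,0.05,56],[0,0,0,0,0,0.05,60],[0,0,0,0,0,0.05,60],[0,0,0,0,0,0.05,60],[0,0,0,0,0,-1,60],[0,0,0,0,0,-2.5,60],[0,0,0,0,0,-4.2,60],[0,0,0,0,0,-5.5,60],[0,0,0,0,0,-5.5,60]]])

```text
time: 18.53
position: [0.5836, 0.202, 0.1701]
tool_rot: [-3.13, 0.14, -0.029]
contact_force: [1.5, 0.1, 1.5]
width: 0.0602
gripper_force: 0.0
```

```bash
python3 f.py; python3 -c "
from h import *
plan([(.46,-.2,.16,-21)])"
```

```text
blob 529 mu [ 0.546 -0.236] cap [ 0.595 -0.239] hue 13.0 psi -2.5 rect [ 0.553 -0.238] [ 44.523 101.668] 85.30060577392578
blob 568 mu [ 0.412 -0.366] cap [ 0.457 -0.386] hue 62.0 psi -24.2 rect [ 0.418 -0.37 ] [ 46.396 101.933] 69.37532043457031
flask2 0.62 [416. 213.] [ 0.548 -0.231]
flask2 0.61 [468. 260.] [ 0.423 -0.374]
flask2_cap 0.56 [422. 195.] [ 0.598 -0.246]
flask3 0.62 [416. 213.] [ 0.548 -0.231]
flask3 0.61 [468. 260.] [ 0.423 -0.374]
flask4 0.62 [416. 213.] [ 0.548 -0.231]
flask4 0.61 [468. 260.] [ 0.423 -0.374]
flask4_cap 0.76 [478. 246.] [ 0.462 -0.397]
flask4_cap 0.35 [418. 214.] [ 0.544 -0.234]
flask1 0.62 [416. 213.] [ 0.548 -0.231]
flask1 0.61 [468. 260.] [ 0.423 -0.374]
[-0.01, -0.05, -14.83, -3.27, 16.38, -0.12] rows~10.4
```

```bash
python3 -c "
from h import *
plan([(.40,-.30,.16,-111),(.398,-.3625,.16,-111)])"
```

```text
[-0.04, -0.03, 3.17, -5.3, 20.58, -0.14] rows~12.7
[-0.04, -0.03, 3.17, -5.16, 23.07, -0.15] rows~14.2
```

Request:
move_arm(commands=[[[0,0,0,-5.16,23.07,0,65],[0,0,0,-5.16,23.07,0,65],[0,0,3.17,-5.16,23.07,0,65],[0,0,3.17,-5.16,23.07,0,65],[0,0,3.17,-5.16,23.07,0,65],[0,0,3.17,-5.16,23.07,0,65],[0,0,3.17,-5.16,23.07,0,65],[0,0,3.17,-5.16,23.07,0,65],[0,0,3.17,-5.16,23.07,0,65],[0,0,3.17,-5.16,23.07,0,65]]])

```text
time: 19.82
position: [0.4507, -0.1977, 0.1575]
tool_rot: [-3.084, 0.571, -0.007]
contact_force: [0.7, 0.1, 0.3]
width: 0.0651
gripper_force: 0.0
```

```bash
python3 -c "
from h import *
plan([(.398,-.3625,.16,-111)])"
```

```text
[-0.07, -0.04, 0.0, 0.39, 6.91, -0.14] rows~4.1
```

Request:
move_arm(commands=[[[0,0,0,0.39,6.91,-0.14,65],[0,0,0,0.39,6.91,-0.14,65],[0,0,0,0.39,6.91,-0.14,65],[0,0,0,0.39,6.91,-0.14,65],[0,0,0,0.39,6.91,-0.14,65],[0,0,0,0.39,6.91,-0.14,65],[0,0,0,0.39,6.91,-0.14,65]]])

```text
time: 20.4
position: [0.3989, -0.3605, 0.1598]
tool_rot: [-3.083, 0.573, -0.006]
contact_force: [0.0, 0.1, 0.0]
width: 0.0649
gripper_force: 0.0
```

```bash
python3 w.py w8 flask4:.005 flask4_cap:.018; python3 -c "
from h import *
plan([(.398,-.3625,.16,-111),(.398,-.3625,-.011,-111)])"
```

```text
20.4 [ 0.399 -0.36   0.16 ] [-0.359 -0.933 -0.007] [0.007 0.119 0.016] 0.06494904659816539
flask4 0.93 [151.  84.] [ 0.555 -0.235  0.005] [ 0.549 -0.246  0.03 ]
flask4 0.59 [328. 161.] [ 0.421 -0.371  0.005] [ 0.425 -0.372  0.031]
flask4_cap 0.81 [327. 118.] [ 0.462 -0.385  0.018] [ 0.462 -0.385  0.03 ]
[-0.07, -0.04, 0.02, -0.02, 0.14, 0.01] rows~0.1
[-0.07, -0.04, 0.02, -0.05, 0.19, 6.85] rows~4.1
```

Position confirmed. I'll descend and grip the green flask.

Request:
move_arm(commands=[[[0,0,0,-0.05,0.15,1.5,65],[0,0,0,-0.05,0.15,3,65],[0,0,0,-0.05,0.15,4.5,65],[0,0,0,-0.05,0.15,5.8,65],[0,0,0,-0.05,0.15,6.5,65],[0,0,0,-0.05,0.15,6.8,65],[0,0,0,-0.05,0.15,6.8,65],[0,0,0,-0.05,0.15,6.8,30],[0,0,0,-0.05,0.15,6.8,30],[0,0,0,-0.05,0.15,6.8,30]]])

```text
time: 21.38
position: [0.399, -0.3646, -0.0073]
tool_rot: [-3.087, 0.571, -0.012]
contact_force: [-0.1, 0.4, 1.1]
width: 0.0493
gripper_force: 0.0
```

Request:
move_arm(commands=[[[0,0,0,0,0,0,30],[0,0,0,0,0,0,30],[0,0,0,0,0,0,30],[0,0,0,0,0,-2,30],[0,0,0,0,0,-4,30],[0,0,0,0,0,-6,30],[0,0,0,0,0,-7,30],[0,0,0,0,0,-7,30]]])

```text
time: 22.05
position: [0.3994, -0.3673, 0.1748]
tool_rot: [3.086, -0.572, 0.023]
contact_force: [1.1, -1.1, -0.4]
width: 0.0441
gripper_force: 15.0
```

```bash
python3 -c "
from h import *
from p import slot
print(slot(0,.002))
plan([(.44,-.15,.165,-22),(.44,-.15,.165,0)])"
```

```text
[0.571 0.119]
[0.14, -0.13, -17.8, -1.6, -8.7, 0.37] rows~12.4
[0.17, -0.11, -22.2, -1.6, -8.7, 0.37] rows~15.5
```

Request:
move_arm(commands=[[[0,0,-19,-1.6,-8.7,0.37,30],[0,0,-19,-1.6,-8.7,0.37,30],[0,0,-19,-1.6,-8.7,0.37,30],[0,0,-19,-1.6,-8.7,0.37,30],[0,0,-19,-1.6,-8.7,0.37,30],[0,0,-19,-1.6,-8.7,0.37,30],[0,0,-19,-1.6,-8.7,0.37,30],[0,0,-19,-1.6,-8.7,0.37,30],[0,0,-19,-1.6,-8.7,0.37,30],[0,0,-19,-1.6,-8.7,0.37,30]]])

```text
time: 22.88
position: [0.4374, -0.1464, 0.1576]
tool_rot: [-2.835, -1.353, -0.011]
contact_force: [-0.2, 0.2, -0.9]
width: 0.044
gripper_force: 15.0
```

Request:
move_arm(commands=[[[0,0,-18,0,0,0,30],[0,0,-18,0,0,0,30],[0,0,-18,0,0,0,30],[0,0,-18,0,0,0,30],[0,0,-18,0,0,0,30],[0,0,-18,0,0,0,30],[0,0,-18,0,0,0,30],[0,0,-18,0,0,0,30],[0,0,-18,0,0,0,30],[0,0,-18,0,0,0,30]]])

```text
time: 23.72
position: [0.4373, -0.1468, 0.1576]
tool_rot: [1.507, 2.752, 0.009]
contact_force: [0.4, -0.6, -1.7]
width: 0.0438
gripper_force: 15.0
```

```bash
python3 -c "
from h import *
o=r.get_obs();print(o['joints'],o['position'])
plan([(.571,.119,.165,85)])"
```

```text
[-0.44  -0.242  1.909  0.006  1.47  -1.01 ] [ 0.437 -0.147  0.158]
[0.07, 0.04, -10.48, 6.08, 10.23, -0.23] rows~7.3
```

Request:
move_arm(commands=[[[0,0,-10.48,0,2,-0.2,30],[0,0,-10.48,0,3,-0.2,30],[0,0,-10.48,0,4,-0.2,30],[0,0,-10.48,1,5,-0.2,30],[0,0,-10.48,2,6,-0.2,30],[0,0,-10.48,3.5,7.5,-0.2,30],[0,0,-10.48,5,9,-0.2,30],[0,0,-10.48,6.08,10.23,-0.2,30],[0,0,-10.48,6.08,10.23,-0.2,30],[0,0,-10.48,6.08,10.23,-0.2,30]]])

```text
time: 24.55
position: [0.5729, 0.1232, 0.1642]
tool_rot: [0.139, 3.132, 0.009]
contact_force: [0.7, 0.5, -0.5]
width: 0.0438
gripper_force: 15.0
```

```bash
python3 -c "
from h import *
plan([(.571,.119,.165,85),(.571,.119,.0225,85)])"
```

```text
[0.07, 0.07, -0.02, 0.06, -0.17, -0.03] rows~0.1
[0.07, 0.07, -0.02, 0.09, -0.21, 5.67] rows~3.4
```

Request:
move_arm(commands=[[[0,0,0,0.09,-0.15,1.5,30],[0,0,0,0.09,-0.15,3,30],[0,0,0,0.09,-0.15,4.3,30],[0,0,0,0.09,-0.15,5.1,30],[0,0,0,0.09,-0.15,5.5,30],[0,0,0,0.09,-0.15,5.6,30],[0,0,0,0.09,-0.15,5.65,30],[0,0,0,0.09,-0.15,5.65,30]]])

```text
time: 25.22
position: [0.5718, 0.1153, 0.0243]
tool_rot: [0.147, 3.13, 0.007]
contact_force: [0.9, 0.9, 0.0]
width: 0.0439
gripper_force: 15.0
```

Request:
move_arm(commands=[[[0,0,0,0,0,0,56],[0,0,0,0,0,0,60],[0,0,0,0,0,0,60],[0,0,0,0,0,0,60],[0,0,0,0,0,-1,60],[0,0,0,0,0,-2.5,60],[0,0,0,0,0,-4.2,60],[0,0,0,0,0,-5.5,60],[0,0,0,0,0,-5.5,60]]])

```text
time: 25.97
position: [0.5746, 0.1155, 0.17]
tool_rot: [0.145, 3.119, 0.01]
contact_force: [1.7, -0.1, 1.0]
width: 0.06
gripper_force: 0.0
```

```bash
python3 f.py | grep blob; python3 -c "
from h import *
plan([(.46,-.16,.16,86),(.532,-.237,.16,86)])"
```

```text
blob 528 mu [ 0.546 -0.236] cap [ 0.595 -0.239] hue 13.0 psi -2.7 rect [ 0.553 -0.239] [ 45.236 101.663] 85.55035400390625
[0.04, 0.03, -0.27, 3.31, -11.35, -0.11] rows~7.1
[0.04, 0.03, -0.27, 0.16, -14.15, -0.11] rows~8.5
```

Request:
move_arm(commands=[[[0,0,-0.3,0.16,-14.15,-0.1,65],[0,0,-0.3,0.16,-14.15,-0.1,65],[0,0,-0.3,0.16,-14.15,-0.1,65],[0,0,-0.3,0.16,-14.15,-0.1,65],[0,0,-0.3,0.16,-14.15,-0.1,65],[0,0,-0.3,0.16,-14.15,-0.1,65],[0,0,-0.3,0.16,-14.15,-0.1,65],[0,0,-0.3,0.16,-14.15,-0.1,65],[0,0,-0.3,0.16,-14.15,-0.1,65],[0,0,-0.3,0.16,-14.15,-0.1,65]]])

```text
time: 27.25
position: [0.5314, -0.2414, 0.1604]
tool_rot: [0.113, 3.135, 0.005]
contact_force: [-0.2, -0.0, 0.3]
width: 0.0649
gripper_force: 0.0
```

```bash
python3 w.py w9 flask2:.005 flask2_cap:.018; python3 -c "
from h import *
plan([(.532,-.237,-.011,86.5)])"
```

```text
27.25 [ 0.531 -0.241  0.16 ] [0.072 0.997 0.003] [-0.227 -0.024  0.321] 0.0649459180707078
flask2 0.82 [326. 205.] [ 0.556 -0.24   0.005] [ 0.549 -0.239  0.031]
flask2_cap 0.67 [332. 245.] [ 0.598 -0.236  0.018] [ 0.593 -0.236  0.03 ]
[0.06, 0.05, -0.08, 0.05, -0.07, 6.86] rows~4.1
```

Request:
move_arm(commands=[[[0,0,-0.08,0,0.05,1.5,65],[0,0,-0.08,0,0.05,3,65],[0,0,-0.08,0,0.05,4.5,65],[0,0,-0.08,0,0.05,5.8,65],[0,0,-0.08,0,0.05,6.5,65],[0,0,-0.08,0,0.05,6.8,65],[0,0,-0.08,0,0.05,6.8,65],[0,0,-0.08,0,0.05,6.8,30],[0,0,-0.08,0,0.05,6.8,30],[0,0,-0.08,0,0.05,6.8,30]]])

```text
time: 28.23
position: [0.5357, -0.2357, -0.0064]
tool_rot: [0.094, 3.131, 0.003]
contact_force: [0.9, 0.5, 0.5]
width: 0.0495
gripper_force: 0.0
```

Request:
move_arm(commands=[[[0,0,0,0,0,0,30],[0,0,0,0,0,0,30],[0,0,0,0,0,0,30],[0,0,0,0,0,-2,30],[0,0,0,0,0,-4,30],[0,0,0,0,0,-6,30],[0,0,0,0,0,-7,30],[0,0,0,0,0,-7,30]]])

```text
time: 28.9
position: [0.5366, -0.2379, 0.1759]
tool_rot: [0.094, 3.123, -0.003]
contact_force: [0.4, -0.3, 0.6]
width: 0.0441
gripper_force: 15.0
```

```bash
python3 -c "
from h import *
from p import slot
print(slot(-.085,.002))
plan([(.44,-.25,.165,0)])"
```

```text
[0.564 0.034]
[0.13, 0.17, 17.31, 3.83, -0.72, 0.37] rows~12.1
```

Request:
move_arm(commands=[[[0,0,18,3.83,-0.72,0.37,30],[0,0,18,3.83,-0.72,0.37,30],[0,0,18,3.83,-0.72,0.37,30],[0,0,18,3.83,-0.72,0.37,30],[0,0,18,3.83,-0.72,0.37,30],[0,0,18,3.83,-0.72,0.37,30],[0,0,18,3.83,-0.72,0.37,30],[0,0,18,3.83,-0.72,0.37,30],[0,0,18,3.83,-0.72,0.37,30],[0,0,18,3.83,-0.72,0.37,30]]])

```text
time: 29.73
position: [0.4362, -0.248, 0.1566]
tool_rot: [1.92, 2.483, 0.01]
contact_force: [-0.3, 0.1, 0.4]
width: 0.0436
gripper_force: 15.0
```

Request:
move_arm(commands=[[[0,0,18,0,0,0,30],[0,0,18,0,0,0,30],[0,0,18,0,0,0,30],[0,0,18,0,0,0,30],[0,0,18,0,0,0,30],[0,0,18,0,0,0,30],[0,0,18,0,0,0,30],[0,0,18,0,0,0,30],[0,0,18,0,0,0,30],[0,0,18,0,0,0,30]]])

```text
time: 30.57
position: [0.4363, -0.248, 0.1566]
tool_rot: [-3.011, -0.89, -0.011]
contact_force: [-0.3, 0.1, 0.0]
width: 0.0439
gripper_force: 15.0
```

```bash
python3 -c "
from h import *
o=r.get_obs();print(o['joints'],o['position'])
plan([(.56,.034,.165,-95)])"
```

```text
[-0.624 -0.123  1.807  0.006  1.455  0.371] [ 0.436 -0.248  0.157]
[-0.02, -0.08, 7.59, 10.29, -6.77, -0.27] rows~7.4
```

Request:
move_arm(commands=[[[0,0,7.59,0,-1,-0.27,30],[0,0,7.59,1,-2.5,-0.27,30],[0,0,7.59,2.5,-3.5,-0.27,30],[0,0,7.59,4,-4.5,-0.27,30],[0,0,7.59,5.5,-5.5,-0.27,30],[0,0,7.59,7,-6.2,-0.27,30],[0,0,7.59,8.7,-6.77,-0.27,30],[0,0,7.59,10.29,-6.77,-0.27,30],[0,0,7.59,10.29,-6.77,-0.27,30],[0,0,7.59,10.29,-6.77,-0.27,30]]])

```text
time: 31.4
position: [0.561, 0.0394, 0.1642]
tool_rot: [-3.133, 0.121, -0.01]
contact_force: [0.2, 0.5, -1.2]
width: 0.0437
gripper_force: 15.0
```

```bash
python3 w.py w10; python3 -c "
from h import *
plan([(.56,.034,.165,-95),(.56,.034,.0225,-95)])"
```

```text
31.4 [0.561 0.039 0.164] [-0.077 -0.997 -0.006] [ 0.197  0.522 -1.23 ] 0.04371913993489883
[-0.05, -0.05, 0.11, 0.04, 0.13, -0.03] rows~0.1
[-0.05, -0.05, 0.11, 0.01, 0.16, 5.67] rows~3.4
```

View pics/w10.png

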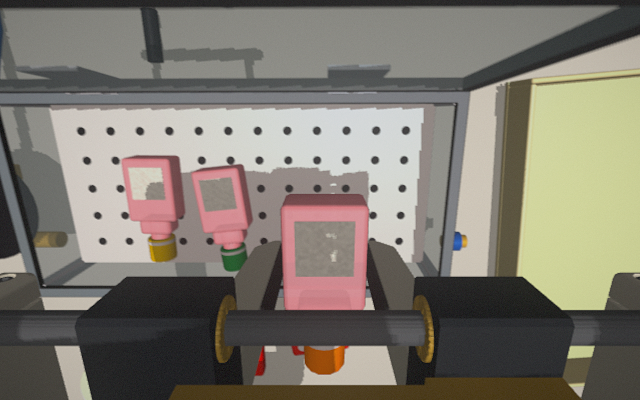

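Request:
move_arm(commands=[[[0,0,0.1,0.01,0.16,1.5,30],[0,0,0.1,0.01,0.16,3,30],[0,0,0.1,0.01,0.16,4.3,30],[0,0,0.1,0.01,0.16,5.1,30],[0,0,0.1,0.01,0.16,5.5,30],[0,0,0.1,0.01,0.16,5.6,30],[0,0,0.1,0.01,0.16,5.65,30],[0,0,0.1,0.01,0.16,5.65,30]]])

```text
time: 32.12
position: [0.5602, 0.031, 0.0254]
tool_rot: [-3.134, 0.141, -0.012]
contact_force: [-0.6, -0.5, -0.7]
width: 0.0442
gripper_force: 15.0
```

Request:
move_arm(commands=[[[0,0,0,0,0,0,56],[0,0,0,0,0,0,60],[0,0,0,0,0,0,60],[0,0,0,0,0,0,60],[0,0,0,0,0,-1,60],[0,0,0,0,0,-2.5,60],[0,0,0,0,0,-4.2,60],[0,0,0,0,0,-5.8,60],[0,0,0,-5,4,-6.5,60],[0,0,0,-6,8,-6.5,60]]])

```text
time: 32.95
position: [0.4996, -0.0234, 0.1798]
tool_rot: [-3.135, 0.135, -0.02]
contact_force: [-0.4, -1.2, -0.5]
width: 0.0599
gripper_force: 0.0
```

Request:
move_arm(commands=[[[0,0,0,-3,5,0,60],[0,0,0,-3,5,0,60],[0,0,0,-3,5,0,60],[0,0,0,-3,5,0,60],[0,0,0,-3,5,0,60]]])

```text
time: 33.37
position: [0.4095, -0.1451, 0.1747]
tool_rot: [-3.136, 0.147, -0.009]
contact_force: [-0.0, 0.4, 0.6]
width: 0.0599
gripper_force: 0.0
```

```bash
cat > c.py <<'E'
from h import *
n='top'; o,im,d=cap(n); c,M=T(n,o)
# warp the shelf-flask plane (z=.055) to a metric picture, 2 px/mm
f=200/np.tan(np.radians(c['vertical_fov'])/2); K=np.array([[f,0,c['cx']],[0,f,c['cy']],[0,0,1]])
W=np.linalg.inv(M)
def pix(p): q=W@np.r_[p,1]; q=K@q[:3]; return q[:2]/q[2]
Z=.058
corn=[(.70,.33),(.70,-.09),(.44,-.09),(.44,.33)]
src=np.float32([pix((x,y,Z)) for x,y in corn]); dst=np.float32([[0,0],[840,0],[840,520],[0,520]])*.95
H=cv2.getPerspectiveTransform(src,dst); out=cv2.warpPerspective(im,H,(798,494))
import sys; cv2.imwrite('pics/'+sys.argv[1]+'.png',out[:,:,::-1])
hsv=cv2.cvtColor(out,cv2.COLOR_RGB2HSV).astype(int); h,s,v=[hsv[...,k] for k in range(3)]
pink=(((h>165)|(h<5))&(s>50)).astype(np.uint8); cap_=((h>8)&(h<95)&(s>110)).astype(np.uint8)
for nm,m in (('pink',pink),('cap',cap_)):
    m=cv2.morphologyEx(m,cv2.MORPH_CLOSE,np.ones((25,25),np.uint8)) if nm=='pink' else m
    nn,lab,st,cen=cv2.connectedComponentsWithStats(m)
    for k in range(1,nn):
        if st[k,4]<300: continue
        ys,xs=np.where(lab==k); rc,sz,an=cv2.minAreaRect(np.stack([xs,ys],1).astype(np.float32))
        print(nm,st[k,4],'xy',np.round([.70-rc[1]/1900,.33-rc[0]/1900],3),np.array(sz)/1.9,'%.1f'%an,np.median(h[lab==k]))
E
python3 c.py t2
```

```text
pink 5792 xy [0.57 0.2 ] [42.609 73.903] 5.4 1.0
pink 4290 xy [0.555 0.136] [76.358 41.04 ] 88.6 1.0
pink 2522 xy [0.55  0.042] [76.463 28.009] 69.1 1.0
cap 362 xy [0.533 0.324] [11.863 10.451] 10.3 20.0
cap 1124 xy [0.516 0.204] [21.758 16.348] 4.4 23.0
cap 1197 xy [0.5   0.036] [22.605 16.752] 4.4 12.0
cap 427 xy [0.5   0.135] [13.056 10.864] 5.2 63.0
```

View pics/t2.png

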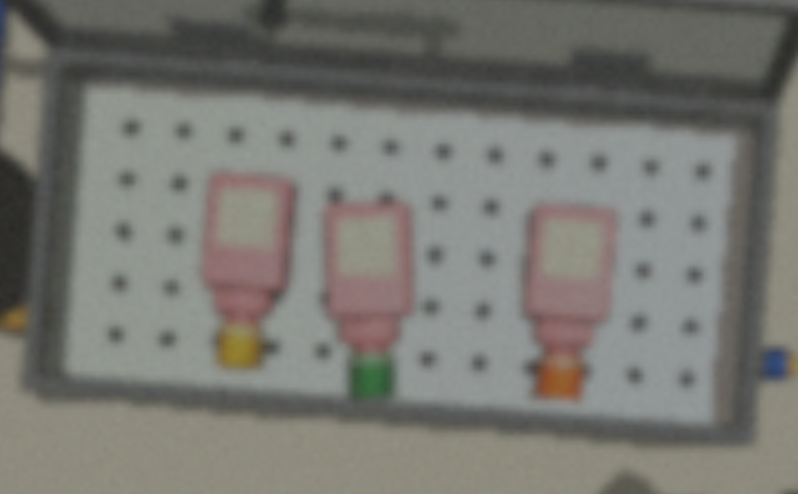

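The wrist and top views show green was knocked about 20 mm aside and turned about 6°, but it's still inside with its cap to the front. I'll check that all three lie flat, and the lid pose.

```bash
cat >> c.py <<'E'
print('heights')
for nm,pts in (('y',[(.585,.2),(.57,.2),(.56,.2)]),('g',[(.58,.135),(.565,.135),(.545,.135),(.50,.133)]),('o',[(.575,.03),(.56,.03),(.545,.03),(.50,.036)])):
    for x,y in pts:
        u=pix((x,y,Z)); print(nm,x,y,'%.4f'%atd(n,o,u,cv2.medianBlur(d,3))[2])
o2,im2,d2=cap('side')
for t,z in (('lid_handle',.226),):
  for q in r.place_of('side',t)[:2]: print(q['confidence'],q['pixel'],atd('side',o2,q['pixel'],d2))
E
python3 c.py t3 | sed -n '/heights/,$p'; python3 -c "
from l import *
for a in (1.6,1.65,1.7,1.75): print(a,lid(a))
plan([(.60,-.02,.32,-95)]);plan([(.44,-.1,.32,-5)])"
```

```text
heights
y 0.585 0.2 0.0607
y 0.57 0.2 0.0597
y 0.56 0.2 0.0599
g 0.58 0.135 0.0598
g 0.565 0.135 0.0595
g 0.545 0.135 0.0592
g 0.5 0.133 0.0581
o 0.575 0.03 0.0595
o 0.56 0.03 0.0599
o 0.545 0.03 0.0588
o 0.5 0.036 0.0582
0.97 [269.9, 181.3] [0.712 0.103 0.235]
0.72 [255.4, 218.9] [0.785 0.08  0.039]
1.6 (np.float64(0.7060652649650632), np.float64(0.1058802538597134), np.float64(0.19468216658510432), -5)
1.65 (np.float64(0.7132100619745423), np.float64(0.1052548510297329), np.float64(0.19214009593558257), -5)
1.7 (np.float64(0.7202193620611397), np.float64(0.10464130860095223), np.float64(0.18924274907135283), -5)
1.75 (np.float64(0.7270756456250116), np.float64(0.10404116010991668), np.float64(0.18599736785066662), -5)
[-0.05, -0.07, -0.02, 7.09, -5.54, -5.75] rows~6.4
[0.01, -0.09, -18.02, 1.0, -1.78, -5.81] rows~12.6
```

Request:
move_arm(commands=[[[0,0,-18,1,-1.78,-5.8,27],[0,0,-18,1,-1.78,-5.8,27],[0,0,-18,1,-1.78,-5.8,27],[0,0,-18,1,-1.78,-5.8,27],[0,0,-18,1,-1.78,-5.8,27],[0,0,-18,1,-1.78,-5.8,27],[0,0,-18,1,-1.78,-5.8,27],[0,0,-18,1,-1.78,-5.8,27],[0,0,-18,1,-1.78,-5.8,27],[0,0,-18,1,-1.78,-5.8,27]]])

```text
time: 34.4
position: [0.4402, -0.0992, 0.3195]
tool_rot: [-2.62, -1.733, -0.011]
contact_force: [1.0, 0.6, -0.0]
width: 0.0268
gripper_force: 0.0
```

```bash
python3 -c "
from l import *
print(r.get_obs()['position'])
plan([(.711,.104,.32,-5)])"
```

```text
[ 0.44  -0.099  0.319]
[0.05, -0.06, -3.6, 11.72, 6.79, 0.07] rows~8.1
```

Request:
move_arm(commands=[[[0.05,-0.06,-3.6,11.72,6.79,0.07,27],[0.05,-0.06,-3.6,11.72,6.79,0.07,27],[0.05,-0.06,-3.6,11.72,6.79,0.07,27],[0.05,-0.06,-3.6,11.72,6.79,0.07,27],[0.05,-0.06,-3.6,11.72,6.79,0.07,27],[0.05,-0.06,-3.6,11.72,6.79,0.07,27],[0.05,-0.06,-3.6,11.72,6.79,0.07,27],[0.05,-0.06,-3.6,11.72,6.79,0.07,27],[0.05,-0.06,-3.6,11.72,6.79,0.07,27],[0.05,-0.06,-3.6,11.72,6.79,0.07,27]]])

```text
time: 35.23
position: [0.7128, 0.1044, 0.3148]
tool_rot: [-2.318, -2.115, 0.008]
contact_force: [-0.0, -0.5, -0.7]
width: 0.0273
gripper_force: 0.0
```

```bash
python3 w.py w11 lid_handle:.228; python3 -c "
from l import *
print(r.get_obs()['position'])
plan([(.711,.104,.32,-5),(.711,.104,.20,-5)])
a0=1.63; print('close')
plan([lid(a) for a in np.linspace(a0,0,15)[1:]],lid(a0))"
```

```text
35.2333 [0.713 0.104 0.315] [ 0.996 -0.091 -0.006] [-0.032 -0.488 -0.69 ] 0.0272869002137655
lid_handle 0.89 [324. 197.] [0.713 0.109 0.228] [0.713 0.111 0.237]
[0.712 0.102 0.319]
[-0.01, 0.01, -0.08, 0.09, -0.04, -0.03] rows~0.1
[-0.01, 0.01, -0.08, 0.09, -0.04, 4.77] rows~2.9
close
[0.0, 0.0, 0.0, 0.0, -0.68, -0.2] rows~0.4
[0.0, 0.0, 0.0, 0.0, -1.38, -0.32] rows~0.8
[0.0, 0.0, 0.0, 0.0, -2.08, -0.36] rows~1.3
[0.0, 0.0, 0.0, 0.0, -2.79, -0.32] rows~1.7
[0.0, 0.0, 0.0, 0.0, -3.49, -0.19] rows~2.1
[0.0, 0.0, 0.0, 0.0, -4.17, 0.02] rows~2.5
[0.0, 0.0, 0.0, 0.0, -4.82, 0.3] rows~2.9
[0.0, 0.0, 0.0, 0.0, -5.43, 0.66] rows~3.3
[0.0, 0.0, 0.0, 0.0, -5.99, 1.08] rows~3.7
[0.0, 0.0, 0.0, 0.0, -6.51, 1.57] rows~4.0
[0.0, 0.0, 0.0, 0.0, -6.96, 2.11] rows~4.4
[0.0, 0.0, 0.0, 0.0, -7.35, 2.71] rows~4.7
[0.0, 0.0, 0.0, 0.0, -7.66, 3.34] rows~5.0
[0.0, 0.0, 0.0, 0.0, -7.9, 4.01] rows~5.3
```

View pics/w11.png

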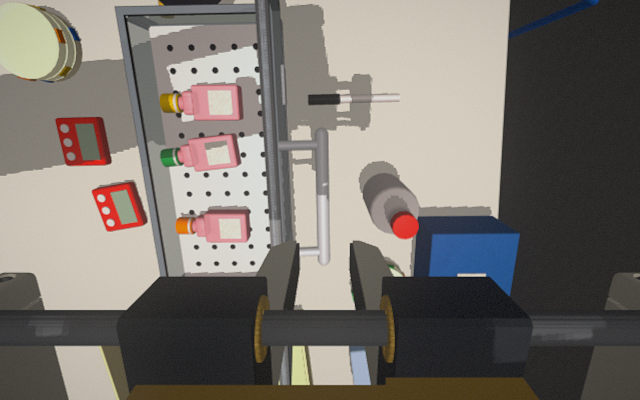

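The bar (x≈322) is centred between the fingers.

Request:
move_arm(commands=[[[0,0,0,0.09,0,1.2,27],[0,0,0,0.09,0,2.4,27],[0,0,0,0.09,0,3.6,27],[0,0,0,0.09,0,4.4,27],[0,0,0,0.09,0,4.75,27],[0,0,0,0.09,0,4.75,27],[0,0,0,0.09,0,4.75,0],[0,0,0,0.09,0,4.75,0],[0,0,0,0.09,0,4.75,0],[0,0,0,0.09,0,4.75,0]]], force=40)

```text
time: 36.17
position: [0.7132, 0.1025, 0.2042]
tool_rot: [2.324, 2.11, 0.004]
contact_force: [-1.9, -0.5, 6.3]
width: 0.0094
gripper_force: 40.0
```

Request:
move_arm(commands=[[[0,0,0,0,0,0,0],[0,0,0,0,0,0,0]]])

```text
time: 36.33
position: [0.7135, 0.1025, 0.2041]
tool_rot: [2.324, 2.11, 0.005]
contact_force: [-1.9, -1.6, 6.7]
width: 0.0095
gripper_force: 40.0
```

Request:
move_arm(commands=[[[0,0,0,0,-0.68,-0.2,0],[0,0,0,0,-1.38,-0.32,0],[0,0,0,0,-2.08,-0.36,0],[0,0,0,0,-2.79,-0.32,0],[0,0,0,0,-3.49,-0.19,0],[0,0,0,0,-4.17,0.02,0],[0,0,0,0,-4.82,0.3,0]]])

```text
time: 36.92
position: [0.5956, 0.1117, 0.2015]
tool_rot: [2.32, 2.103, 0.01]
contact_force: [-5.9, -12.7, 22.8]
width: 0.01
gripper_force: 40.2
```

Request:
move_arm(commands=[[[0,0,0,0,-0.61,0.36,0],[0,0,0,0,-1.17,0.78,0],[0,0,0,0,-1.69,1.27,0],[0,0,0,0,-2.14,1.81,0],[0,0,0,0,-2.53,2.41,0],[0,0,0,0,-2.84,3.04,0],[0,0,0,0,-3.05,3.6,0],[0,0,0,0,-3.08,3.75,0]]])

```text
time: 37.58
position: [0.5109, 0.12, 0.0985]
tool_rot: [-2.323, -2.109, 0.013]
contact_force: [-25.6, -4.6, 27.3]
width: 0.0096
gripper_force: 40.0
```

Request:
move_arm(commands=[[[0,0,0,0,0.05,0.12,0],[0,0,0,0,0.05,0.2,0],[0,0,0,0,0.05,0.2,0]]])

```text
time: 37.83
position: [0.511, 0.1206, 0.0979]
tool_rot: [-2.32, -2.108, 0.017]
contact_force: [-44.4, -8.3, 43.7]
width: 0.0095
gripper_force: 40.2
```

```bash
cat > lidz.py <<'E'
from h import *
o,im,d=cap('top'); c,M=T('top',o); f=200/np.tan(np.radians(c['vertical_fov'])/2)
v,u=np.mgrid[0:400,0:640]; W=(np.stack([(u-c['cx'])/f,(v-c['cy'])/f,np.ones(u.shape)],-1)*d[...,None])@M[:3,:3].T+M[:3,3]
C=np.array([.5695,.1187]); q=(W[...,:2]-C)@np.array([[.9962,.0872],[-.0872,.9962]])
for x0,x1 in ((-.084,-.065),(-.05,-.03),(0,.02),(.05,.07)):
    for y0,y1 in ((-.17,-.09),(.09,.17)):
        m=(q[...,0]>x0)&(q[...,0]<x1)&(q[...,1]>y0)&(q[...,1]<y1)&(d>0)
        print(x0,y0,m.sum(),np.percentile(W[...,2][m],[20,50,80]) if m.any() else '')
E
python3 lidz.py
```

```text
-0.084 -0.17 236 [0.095 0.097 0.099]
-0.084 0.09 0 
-0.05 -0.17 246 [0.095 0.097 0.099]
-0.05 0.09 0 
0 -0.17 246 [0.095 0.097 0.099]
0 0.09 14 [0.096 0.098 0.099]
0.05 -0.17 242 [0.096 0.098 0.101]
0.05 0.09 233 [0.096 0.098 0.1  ]
```

Lid shut: its top face is level at 97–98 mm, front and back. I'll release and return to the valve.

Request:
move_arm(commands=[[[0,0,0,0,0,-0.1,40],[0,0,0,0,0,-0.1,40],[0,0,0,0,0,-0.1,40],[0,0,0,0,0,-0.1,40],[0,0,0,0,0,-1.2,40],[0,0,0,0,0,-2.6,40],[0,0,0,0,0,-3.8,40],[0,0,0,0,0,-3.8,40]]])

```text
time: 38.55
position: [0.5214, 0.1221, 0.1982]
tool_rot: [2.321, 2.107, 0.016]
contact_force: [0.0, -0.3, 0.6]
width: 0.04
gripper_force: 0.0
```

```bash
python3 lidz.py; python3 -c "
from v import *
print(r.get_obs()['position'],r.get_obs()['contact_force'])
plan([g(85,.19)])
plan([g(85,.046)],g(85,.19))
print('arc');plan([g(t) for t in (90.6,96.2,101.8,107.5,113.1,118.8,124.4,130)],g(85))"
```

```text
-0.084 -0.17 237 [0.096 0.097 0.099]
-0.084 0.09 0 
-0.05 -0.17 246 [0.096 0.097 0.099]
-0.05 0.09 0 
0 -0.17 245 [0.095 0.097 0.099]
0 0.09 0 
0.05 -0.17 241 [0.096 0.098 0.101]
0.05 0.09 234 [0.096 0.098 0.1  ]
[0.52  0.122 0.195] [ 0.678 -0.269 -0.038]
[0.1, -0.02, -0.1, 12.37, 1.29, 0.25] rows~7.5
[0.0, 0.0, 0.0, 0.0, 0.0, 5.76] rows~3.5
arc
[0.0, 0.0, -1.12, -0.01, -0.28, 0.0] rows~0.8
[0.0, 0.0, -2.24, -0.05, -0.56, 0.0] rows~1.6
[0.0, 0.0, -3.36, -0.12, -0.83, 0.0] rows~2.3
[0.0, 0.0, -4.5, -0.22, -1.1, 0.0] rows~3.1
[0.0, 0.0, -5.62, -0.34, -1.36, 0.0] rows~3.9
[0.0, 0.0, -6.76, -0.49, -1.6, 0.0] rows~4.7
[0.0, 0.0, -7.88, -0.65, -1.83, 0.0] rows~5.5
[0.0, 0.0, -9.0, -0.84, -2.04, 0.0] rows~6.3
```

Request:
move_arm(commands=[[[0.1,0,-0.1,12.37,1.29,0.25,40],[0.1,0,-0.1,12.37,1.29,0.25,40],[0.1,0,-0.1,12.37,1.29,0.25,40],[0.1,0,-0.1,12.37,1.29,0.25,40],[0.1,0,-0.1,12.37,1.29,0.25,40],[0.1,0,-0.1,12.37,1.29,0.25,40],[0.1,0,-0.1,12.37,1.29,0.25,40],[0.1,0,-0.1,12.37,1.29,0.25,40],[0.1,0,-0.1,12.37,1.29,0.25,40],[0.1,0,-0.1,12.37,1.29,0.25,40]]])

```text
time: 39.43
position: [0.5781, 0.4271, 0.1816]
tool_rot: [-2.31, -2.12, 0.013]
contact_force: [0.0, 0.3, 1.1]
width: 0.04
gripper_force: 0.0
```

```bash
python3 w.py w12 valve_stem:.09 valve_grip:.09; python3 -c "
from v import *
plan([g(85,.046)])"
```

```text
39.4333 [0.578 0.427 0.182] [ 0.996 -0.086 -0.01 ] [0.018 0.304 1.079] 0.040025481261549464
valve_stem 0.88 [332. 272.] [0.579 0.356 0.09 ] [0.579 0.357 0.091]
valve_grip 0.91 [333. 198.] [0.585 0.428 0.09 ] [0.586 0.43  0.096]
[-0.1, 0.01, -0.02, 0.09, 0.18, 5.49] rows~3.3
```

Request:
move_arm(commands=[[[0,0,0,0.05,0.22,1.3,40],[0,0,0,0.05,0.22,2.6,40],[0,0,0,0.05,0.22,3.9,40],[0,0,0,0.05,0.22,5,40],[0,0,0,0.05,0.22,5.45,40],[0,0,0,0.05,0.22,5.45,40],[0,0,0,0.05,0.22,5.45,0],[0,0,0,0.05,0.22,5.45,0],[0,0,0,0.05,0.22,5.45,0],[0,0,0,0.05,0.22,5.45,0]]], force=15)

```text
time: 40.42
position: [0.5844, 0.428, 0.0504]
tool_rot: [-2.312, -2.118, 0.004]
contact_force: [-15.6, 1.7, 9.4]
width: 0.0182
gripper_force: 7.9
```

Request:
move_arm(commands=[[[0,0,0,0,0,0,0],[0,0,0,0,0,0,0],[0,0,0,0,0,0,0]]])

```text
time: 40.67
position: [0.5822, 0.4282, 0.0502]
tool_rot: [-2.31, -2.118, 0.009]
contact_force: [-9.7, -1.9, 10.1]
width: 0.0138
gripper_force: 15.0
```

Request:
move_arm(commands=[[[0,0,-1.12,-0.01,-0.28,0,0],[0,0,-2.24,-0.05,-0.56,0,0],[0,0,-3.36,-0.12,-0.83,0,0],[0,0,-4.5,-0.22,-1.1,0,0],[0,0,-5.62,-0.34,-1.36,0,0],[0,0,-6.76,-0.49,-1.6,0,0],[0,0,-7.88,-0.65,-1.83,0,0],[0,0,-9,-0.84,-2.04,0,0],[0,0,-9,-0.84,-2.04,0,0],[0,0,-9,-0.84,-2.04,0,0]]])

```text
time: 41.5
position: [0.5294, 0.4123, 0.0502]
tool_rot: [-1.322, -2.839, 0.001]
contact_force: [-8.4, 2.7, 6.3]
width: 0.0139
gripper_force: 15.3
```

```bash
python3 -c "
from h import *
o=r.get_obs();y=R.from_rotvec(o['tool_rot']).as_matrix()[:,1];print(o['position'],np.degrees(np.arctan2(y[1],y[0])),o['width'],o['contact_force'])"
```

```text
[0.529 0.412 0.05 ] 40.07066186757057 0.013906499810105515 [-8.414  2.702  6.343]
```

Request:
move_arm(commands=[[[0,0,0,0,0,0,40],[0,0,0,0,0,0,40],[0,0,0,0,0,0,40],[0,0,0,0,0,0,40],[0,0,0,0,0,-1.5,40],[0,0,0,0,0,-3,40],[0,0,0,0,0,-4.5,40],[0,0,0,2,0,-6,40],[0,0,0,2,0,-6,40],[0,0,0,2,0,-6,40]]])

```text
time: 42.33
position: [0.4991, 0.4529, 0.203]
tool_rot: [-1.321, -2.844, -0.006]
contact_force: [-0.1, 0.4, 0.5]
width: 0.0399
gripper_force: 0.0
```

```bash
python3 w.py w13 valve_stem:.09 valve_grip:.09; python3 -c "
import cv2
a=cv2.imread('pics/w13.png');cv2.imwrite('pics/w13c.png',cv2.resize(a[150:360,180:480],None,fx=2.6,fy=2.6))"; python3 lidz.py | head -1
```

```text
42.3333 [0.499 0.453 0.203] [0.764 0.645 0.001] [-0.119  0.444  0.544] 0.03994987677306128
valve_stem 0.81 [317. 311.] [0.575 0.352 0.09 ] [0.478 0.476 0.328]
valve_grip 0.69 [322. 247.] [0.533 0.411 0.09 ] [0.531 0.413 0.095]
-0.084 -0.17 236 [0.096 0.097 0.099]
```

View pics/w13c.png

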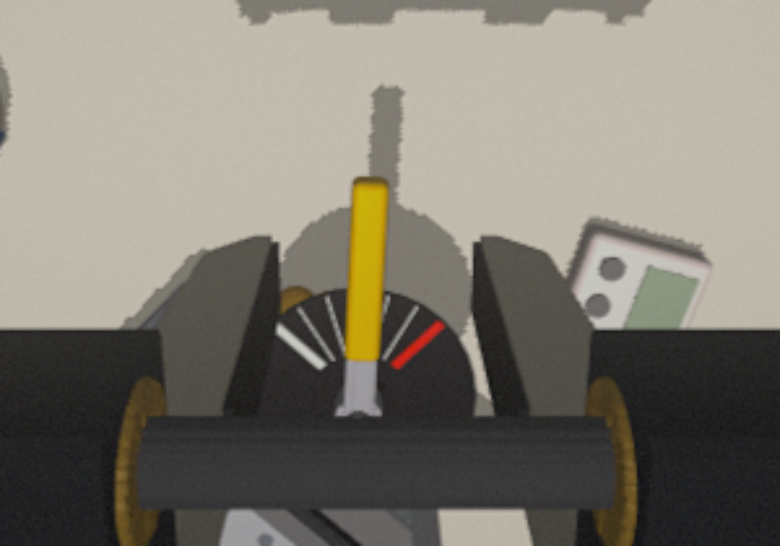

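The lever covers the green mark, roughly midway between the red and white ones, and the lid is shut with nothing touched. Handing in.

```bash
python3 -c "
from plant import r
print(r.job_done())"
```

```text
the job is handed in; nothing more can be done
None
```

I handed the job in at about 42 s: I shut the valve first, laid all three flasks flat in the chamber with caps to the front, closed the lid fully, then opened the valve to the green 45° mark. The green flask got knocked after I placed it, so it sits about 20 mm to one side and about 6° skewed, and I left it there.

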